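# Load the leak-test shuttle, park its index plunger and run it under the test head

## Task

Stand the filter cartridge upright in the white nest, right down to its floor, while the shuttle is still pinned. Then draw the red T-grip of the index plunger up until you feel it reach its stop, never wrenching it, turn it anticlockwise and ease it into its rest notch so that it stays retracted with your hand off it. Finally push the shuttle gently by its black handle along the bed until it rests against the rubber buffer under the test head, with the cartridge still standing in the nest and the grease bottle and the O-ring tin left where they are.

Things in the scene. Friction and masses are not known exactly. Their poses are not given: they have to be found in the camera images.
- cartridge_center (a point): Cream filter cartridge with a black O-ring, loose, standing upright: 72 mm tall, body 41 mm across (45 mm over the O-ring), about 45 g. The point is on its axis half-way up (36 mm above its foot); z up along its axis.
- bed: Grey slide base with steel guide rails, fixed on the bench: 124 mm wide (its x), reaching from -135 to +255 mm along its y, rails 35 mm high (bolt heads 39). Origin on the underside, on the centre line. Its y axis is the direction in which the shuttle runs to the test head; z up.
- test_head (a point): Aluminium leak-test head on the bed, fixed: middle of the rubber face under its blue sealing bell (52 mm across), 116 mm above the bench on the bed's centre line, at y = +182 mm of the bed. Bell, arm and cylinder rise to 224 mm; the column stands 72 to 98 mm to the far (+x) side. Keep clear of it.
- shuttle (a joint): Travel of the aluminium shuttle along the bed's +y, in m: 0 = pinned at the loading station, 0.110 = just touching the rubber buffer at the bed's end, nest under the test head. About 2.5 N of friction when the plunger is retracted; with the plunger down its tip stands 4.5 mm deep in a hole of the bed and locks it. The buffer gives 0.1 mm or less per newton; over 30 N on it, or on the locked plunger, is too much.
- nest (a point): Centre of the floor of the round pocket in the white nest block (62 mm square, top 54 mm above the bench) on the shuttle: pocket 44 mm across, 22 mm deep, rim chamfered 2 mm, floor 32 mm above the bench. z up; y along the travel. The seated cartridge has its centre 36 mm above this point. The plunger's axis lies 90 mm behind it (-y).
- push_handle (a point): Middle of the grip of the upright black push handle on the shuttle: round, 28 mm across, 90 mm above the bench (grip from 74 to 113 mm, slim 13 mm stem below), on the centre line, 80 mm behind the plunger's axis (-y). Its y axis points along the travel.
- t_grip (a point): Middle of the red T-grip on the index plunger: a bar 46 mm long (its own y), 14 mm wide (its own x), 16 mm tall, 102 mm above the bench when the plunger is down; its z is the plunger's upright axis. At plunger_turn 0 the bar lies along the bed's y. Bar, rod and the brass cross key under it lift and turn as one. The slotted steel sleeve below reaches 78 mm above the bench at most.
- plunger (a joint): Lift of the index plunger, m; 0 = down. Its spring pushes down with 8 N plus 0.15 N per mm. The cross key runs in a deep slot of the sleeve, which is screwed in by an amount that differs by 12 mm and is not told: the key comes clear of the slot at 8 to 20 mm of lift; 1.5 mm above that, at 9 to 21 mm, a solid stop ends the lift, felt as a sharp rise of the pull (9 to 11 N just before it).
- plunger_turn (a joint): Turn of the plunger about its upright axis, rad, growing anticlockwise seen from above: 0 = key in the slot (play 0.07), 1.22 (70 degrees) = over the rest notch, a stop at 1.47. The notch is 2.2 mm deep and takes the key within 0.13 of 1.22; parked, the lift is 5.5 to 17.5 mm. Over 24 N of key or shoulder on the sleeve (at the stop, in the slot, snapped into the notch) damages it.
- cartridge: The cartridge as a body, origin at the middle of its foot.
- grease_center (a point): Squeeze bottle of seal grease with a red spout, loose bystander, 43 mm across, 139 mm tall; point on its axis 46 mm above its foot.
- oring_tin: Small round open tin of O-rings, loose bystander, 68 mm across, 22 mm tall; origin at the middle of its foot.
There are look-alikes about, which are no part of the job. What is shaped like the cartridge but yellow is not meant.

How it is judged:
On the way, in this order (a step that is already met when the one before it is completed fails the run):
1. the cartridge is let go standing on the floor of the nest, with the plunger down and the shuttle still locked at the loading station (horizontal distance between cartridge_center and nest below 0.004 m and z of cartridge_center in the frame of nest below 0.0385 m and angle between cartridge_center's own z axis and vertical below 0.08 rad and contact force between the fingers and cartridge below 0.1 N and value of joint plunger below 0.002 m and value of joint shuttle below 0.003 m), for 0.2 s.
2. the plunger stays up in its rest notch, untouched, with the shuttle still at the loading station (value of joint plunger above 0.0048 m and value of joint plunger_turn between 1 and 1.42 rad and contact force between the fingers and plunger below 0.1 N and value of joint shuttle below 0.004 m), for 0.3 s.
3. the shuttle is against the buffer under the test head (value of joint shuttle above 0.1075 m), for 0.2 s.
At the end, for the whole second after the job is handed in: Shuttle within 2.5 mm of touching the buffer (travel over 107.5 mm); plunger untouched in its rest notch (lift over 4.8 mm, turn 1.0 to 1.42 rad); cartridge still, released, on the nest floor (within 4 mm of its axis, centre under 38.5 mm above the floor, tilt under 0.08 rad) (value of joint shuttle above 0.1075 m and linear speed of cartridge below 0.02 m/s and horizontal distance between cartridge_center and nest below 0.004 m and z of cartridge_center in the frame of nest below 0.0385 m and angle between cartridge_center's own z axis and vertical below 0.08 rad and contact force between the fingers and cartridge below 0.1 N and value of joint plunger above 0.0048 m and value of joint plunger_turn between 1 and 1.42 rad and contact force between the fingers and plunger below 0.1 N).
It fails at once if the plunger's cross key or shoulder is forced against the sleeve (hauled against the stop, twisted in the slot, or snapped into the notch) with more than 24 N (contact force between plunger and sleeve above 24 N).
It fails at once if the shuttle is rammed into the rubber buffer of the end stop with more than 30 N (contact force between shuttle and end_stop above 30 N).
It fails at once if the shuttle is shoved with its plunger down, so that the tip presses on the index strip of the bed with more than 30 N (contact force between plunger and index_strip above 30 N).
It fails at once if the cartridge is knocked over (angle between cartridge_center's own z axis and vertical above 0.6 rad).
It fails at once if the grease bottle or the O-ring tin is moved by more than 20 mm (distance of any of grease_center, oring_tin from where it was at the start of the episode above 0.02 m).
It also fails if it takes over 61 s, if anything falls off the work surface, if the arm or the gripper's body presses on something with over 40 N, if the wrist force passes 120 N, or if a joint passes its speed limit or range.

## Robot

A 6-joint arm with a two-finger parallel gripper is mounted at the origin on the work surface; the furniture and walls round the work are solid. World frame = base frame: x ahead of the robot, y to its left, z up, the work surface at z = 0. Lengths are in m, angles in rad, forces in N, time in s.
With the tool pointing down it reaches from about 0.375 to 0.975 m from the base axis. Payload 3.8 kg.
Tool frame: the origin (TCP) lies on the mounting face of the last link; the fingertips stand 173 mm ahead of it and the grasp point (between the pads) lies 155 mm ahead of it; z points along the fingers, y is the direction in which the jaws open and shut (so a half turn about z gives the same grasp; the last joint's range is limited). The gripper opens to 85 mm and grips with 20 to 120 N. Pads are 22 mm wide; open, the fingers measure 114 mm over their backs; the gripper's body (76 mm by 85 mm) begins 54 mm behind the grasp point. The pads swing forward as they close: fully open they stand 13 mm farther back than shut.
Start: joints at [1.08, 0.264, 1.604, -0, 1.274, -0.037], TCP at [0.296, 0.607, 0.405] pointing down, gripper open.
Joint ranges: [-2.63, 2.63], [-0.94, 2.18], [0.31, 2.57], [-1.31, 4.45], [0, 2.66], [-2.55, 2.55]. Speed limits (rad/s): [2.57, 2.57, 3.14, 3.14, 3.14, 3.14].

## Interface

Orientations are given as a rotation vector (axis times angle).
In Python, from workcell import bot, imaging, order gives the robot as it stands. The module is installed in compiled form; this text tells all that it offers.
- The arm moves only by the shell command python3 -m creep 'ROWS' [OPENING] [FORCE]. ROWS is JSON, a list of rows, each an object with "slide": the shift along the tool's x, y, z each as a share of 25 mm, from -1 to 1, a list of three; "angular": the turn, a rotation vector about the tool's x, y, z each as a share of 4 degrees, from -1 to 1, a list of three. A call has 1 to 5 rows; each row shifts and turns the commanded pose from where the row before left it, along the tool's axes as they then stand; what a row does not reach is not made up. A row lasts 1/12 s, in which the tool goes at most 41.7 mm and 7.16 degrees, less where a joint would pass 70% of its speed; a pose out of reach is approached as far as the arm can. A call with a number of a shift or a turn outside -1 to 1 is refused whole. A call with a gripper value outside its range is refused whole. OPENING is the closure, from -1 (fully open) to 1 (shut), set as the call begins (- or left out, the last holds). The fingers move at their own pace and stop on an object; FORCE is the grip in N (left out, the last holds). Time passes only in rows, so rows that do not move let the fingers close. It gives the time, the measured TCP pose, the force and the opening at its end, in the units of the state.
- bot.read_state(): the state, without advancing time (a new reading comes with each control period).
- imaging.read_camera(name): name is "side" or "top"; returns (picture, depth): 480x640x3 uint8, red, green, blue; 480x640 float32, m along the optical axis (not along the pixel's ray), 0 where there is no reading.
- imaging.camera_model(name): a dict with "fovy" (degrees; the focal length in pixels is half the picture's height over the tangent of half this angle, whatever the lens; pixels are square), "cx", "cy" (the principal point, pixels), "k1" (the pictures are not rectified: a ray, as slopes to the right and down, at radius r is drawn at 1 + k1 r^2 times it, then the intrinsics apply), "camera_from_world" (4x4, takes a point from world to camera coordinates). Camera axes: x right, y down, z forward; pixel columns grow to the right and rows downward; lengths in m; the calibration is good to about 2 mm. A picture is of the moment at which its call begins. camera_model takes no time and is no camera call.
- order.finish_job(): hands the job in, once; it reports no verdict.
The state is a dict: "time": time; "q": joint angles; "joint_vel": joint speeds; "joint_torque": joint torques, N m; "tool_pos": TCP position; "tcp_rot": TCP orientation; "wrist_force": force on the tool from outside, world axes, zero at the start; "torque": the same for the moment, N m; "width": opening from 0.0 (shut) to 1.0 (fully open).
Only numpy, scipy, OpenCV 4.12 (cv2) and the standard library are available. Lean on these libraries where they do the work, as an engineer would, in place of code of your own. Each camera call takes 0.05 s, during which the arm holds its last target.

## Working session

There is one attempt and no reset: what is moved stays moved. The work goes in short steps, Python scripts to look and compute and a shell command to move; the robot and the scene stay as the last step left them, time stands still between calls to the robot, and variables do not carry over. Pictures are saved under pics/ and viewed, and the job is handed in when it is done.

```bash
mkdir -p pics; ls
python3 - <<'E'
from workcell import bot, imaging
import cv2,numpy as np
print(bot.read_state())
for n in("side","top"):
    p,d=imaging.read_camera(n); print(n,imaging.camera_model(n))
    cv2.imwrite(f"pics/{n}0.png",p[:,:,::-1]); np.savez(f"{n}0.npz",p=p,d=d)
E
```

```text
pics
{'time': 0.0, 'q': array([ 1.08006263e+00,  2.64794695e-01,  1.60539916e+00, -2.14556746e-05,
        1.27365264e+00, -3.68743479e-02]), 'joint_vel': array([ 3.32278597e-04,  9.55878960e-04, -8.52105074e-04,  1.68212687e-03,
       -2.37869132e-03,  8.52856864e-05]), 'joint_torque': array([ 8.49512489e-04, -5.15140986e+01, -3.67308390e+01,  1.48509599e-05,
        1.32897100e-02,  1.63428848e-05]), 'tool_pos': array([0.29577522, 0.60637113, 0.40331998]), 'tcp_rot': array([-0.70667961, -3.06049485,  0.00342562]), 'wrist_force': array([ 0.02514996,  0.58532214, -0.7292632 ]), 'torque': array([-0.027067  ,  0.0177645 ,  0.02382176]), 'width': 0.999759009754329}
side {'fovy': 47.11241136055134, 'cx': 330.7826161237648, 'cy': 238.13670564095963, 'k1': -0.11931583573202376, 'camera_from_world': array([[ 0.85330324, -0.52095618,  0.02186863, -0.42554575],
       [-0.18660877, -0.34428222, -0.92013419,  0.1850223 ],
       [ 0.48687857,  0.7810726 , -0.39099212,  0.96570076],
       [ 0.        ,  0.        ,  0.        ,  1.        ]])}
top {'fovy': 47.41908687970273, 'cx': 310.65773900441815, 'cy': 231.3761346730349, 'k1': -0.15855091762992657, 'camera_from_world': array([[ 0.00458221, -0.99996337, -0.00722945,  0.03696114],
       [-0.99256518, -0.00366875, -0.12165899,  0.51880826],
       [ 0.12162801,  0.00773317, -0.99254563,  1.09128913],
       [ 0.        ,  0.        ,  0.        ,  1.        ]])}
```

View pics/side0.png

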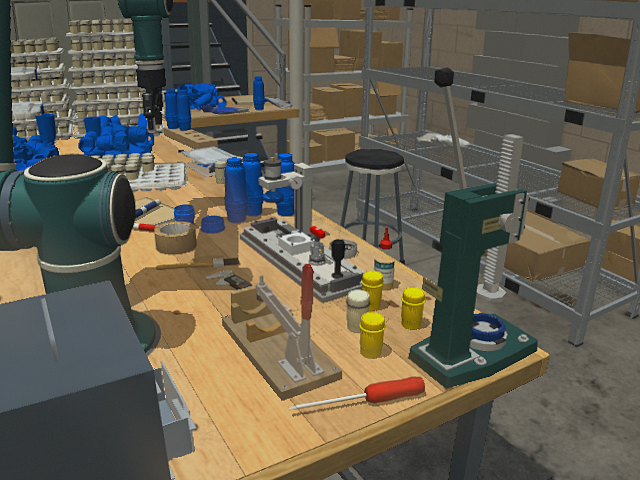

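View pics/top0.png

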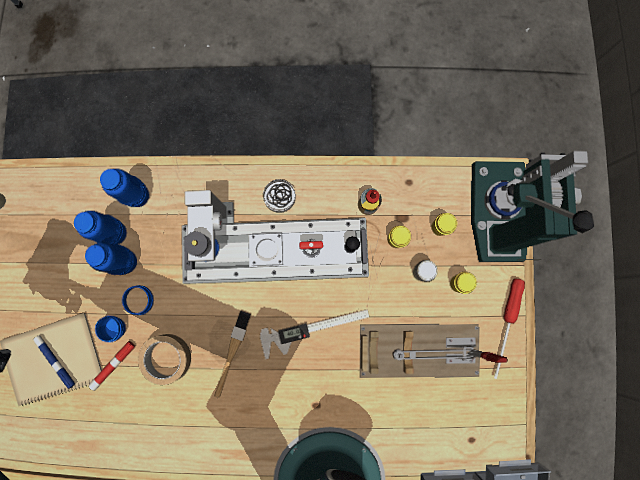

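```bash
cat > h.py <<'E'
import numpy as np,cv2
from workcell import bot,imaging
from scipy.spatial.transform import Rotation as R
def cam(n):
    m=imaging.camera_model(n); f=240/np.tan(np.radians(m['fovy']/2)); return m,f
def ray(n,u,v):
    m,f=cam(n); K=np.array([[f,0,m['cx']],[0,f,m['cy']],[0,0,1.]])
    p=cv2.undistortPoints(np.array([[[u,v]]],float),K,np.array([m['k1'],0,0,0.]))[0,0]
    T=np.array(m['camera_from_world']); Rc=T[:3,:3]
    return -Rc.T@T[:3,3], Rc.T@np.array([p[0],p[1],1.])
def onz(n,u,v,z):
    o,d=ray(n,u,v); return o+d*(z-o[2])/d[2]
def proj(n,P):
    m,f=cam(n); T=np.array(m['camera_from_world']); c=T[:3,:3]@np.array(P)+T[:3,3]
    s=c[:2]/c[2]; s=s*(1+m['k1']*(s@s)); return f*s[0]+m['cx'],f*s[1]+m['cy']
def tri(u,u2):
    o1,d1=ray('top',*u);o2,d2=ray('side',*u2)
    A=np.stack([d1,-d2],1);t=np.linalg.lstsq(A,o2-o1,rcond=None)[0]
    a=o1+d1*t[0];b=o2+d2*t[1];return (a+b)/2,np.linalg.norm(a-b)
def save(n,name,box=None,s=1):
    p,d=imaging.read_camera(n); np.savez(f'{name}.npz',p=p,d=d); q=p[:,:,::-1]
    if box: q=q[box[1]:box[3],box[0]:box[2]]
    cv2.imwrite(f'pics/{name}.png',cv2.resize(q,None,fx=s,fy=s,interpolation=cv2.INTER_CUBIC)); return p,d
def st():
    s=bot.read_state(); M=R.from_rotvec(s['tcp_rot']).as_matrix()
    print('t',round(s['time'],2),'pos',s['tool_pos'].round(4),'F',s['wrist_force'].round(2),'w',round(s['width'],3))
    print('grasp',(s['tool_pos']+M[:,2]*.155).round(4)); print(M.round(4)); print('q',s['q'].round(3)); return s,M
E
python3 - <<'E'
from h import *
for n,b,nm in(('top',(170,170,490,310),'zt'),('side',(220,140,460,370),'zs')):
    p=np.load(n+'0.npz')['p'][:,:,::-1]
    q=p[b[1]:b[3],b[0]:b[2]]; cv2.imwrite(f'pics/{nm}.png',cv2.resize(q,None,fx=2.5,fy=2.5,interpolation=cv2.INTER_CUBIC))
p=np.load('top0.npz')['p']; d=np.load('top0.npz')['d']
hsv=cv2.cvtColor(p,cv2.COLOR_RGB2HSV)
def comps(mask,nm,z,lo=15):
    n,l,s,c=cv2.connectedComponentsWithStats(mask.astype(np.uint8))
    for i in range(1,n):
        if lo<s[i,4]<1500: 
            print(nm,c[i].round(1),s[i],onz('top',*c[i],z).round(4))
box=np.zeros(p.shape[:2],bool); box[170:310,170:500]=1
H,S,V=[hsv[:,:,i].astype(int) for i in range(3)]
comps(box&((H<8)|(H>172))&(S>150)&(V>90),'red',.110)
comps(box&(S<60)&(V<45),'black',.113)
comps(box&(S<50)&(V>200),'white',.072)
comps(box&(H>20)&(H<35)&(S>180),'yel',.072)
E
```

```text
red [372.3 196. ] [366 190  13  13 104] [ 0.5782 -0.0801  0.11  ]
red [311.  244.7] [300 241  23   8 142] [0.4835 0.0378 0.11  ]
black [282.9 196.4] [275 190  16  11  34] [0.5763 0.0922 0.113 ]
black [486.3 199. ] [485 196   4   7  24] [ 0.5735 -0.3037  0.113 ]
black [351.8 243.5] [345 236  15  16 143] [ 0.4857 -0.0399  0.113 ]
black [214.  250.5] [214 243   1  16  16] [0.4712 0.2229 0.113 ]
black [193.  264.8] [192 261   3   8  20] [0.4437 0.2629 0.113 ]
white [278.7 196.2] [264 182  31  27 122] [0.5843 0.103  0.072 ]
white [197.7 197.2] [186 191  24  13 302] [0.5823 0.2666 0.072 ]
white [201.2 224.3] [188 206  31  54 723] [0.5272 0.2578 0.072 ]
white [252.2 250.5] [ 207  234   75   33 1358] [0.4751 0.1543 0.072 ]
white [427. 270.] [419 261  18  19 238] [ 0.4377 -0.1915  0.072 ]
yel [435.1 229. ] [432 221  11  14  32] [ 0.5195 -0.2096  0.072 ]
yel [389.8 242.2] [388 237   7  10  16] [ 0.4926 -0.118   0.072 ]
yel [452.9 284.3] [450 276   9  16  36] [ 0.4092 -0.2432  0.072 ]
```

View pics/zt.png

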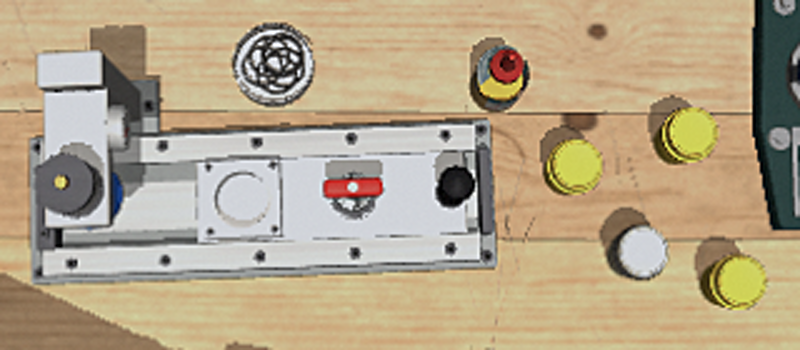

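View pics/zs.png

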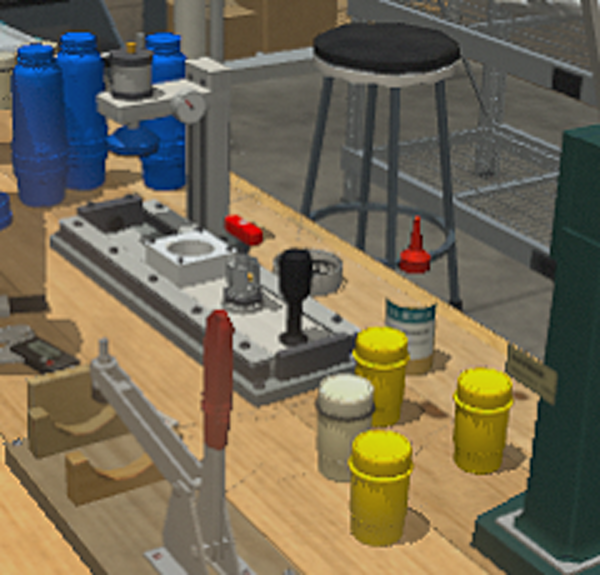

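Run:
```python
from h import *
up=[(163,145),(257,142),(350,138),(445,134)];lo=[(71,263),(165,259),(260,256),(355,252),(450,247)]
for L in(up,lo):
    P=np.array([onz('top',170+u/2.5,170+v/2.5,.039) for u,v in L]); print(P.round(4).tolist()); print('slope dx/dy',np.polyfit(P[:,1],P[:,0],1))
D=np.load('top0.npz');p,d=D['p'],D['d']; hsv=cv2.cvtColor(p,cv2.COLOR_RGB2HSV)
# crops
for nm,b in(('nest',(240,225,295,275)),('cart',(400,245,455,295)),('tg',(290,220,370,270))):
    q=p[b[1]:b[3],b[0]:b[2],::-1]; cv2.imwrite(f'pics/c_{nm}.png',cv2.resize(q,None,fx=10,fy=10,interpolation=cv2.INTER_CUBIC))
for u,v in((427,270),(311,244),(351,243),(283,238),(266,249)):
    o,dr=ray('top',u,v); print((u,v),'depth pt',(o+dr*d[v,u]).round(4))
```

```text
[[0.5242, 0.1939, 0.039], [0.5269, 0.1166, 0.039], [0.5305, 0.0405, 0.039], [0.5341, -0.0373, 0.039]]
slope dx/dy [-0.04324211  0.53230692]
[[0.4268, 0.2677, 0.039], [0.4307, 0.1904, 0.039], [0.4337, 0.113, 0.039], [0.4373, 0.036, 0.039], [0.4416, -0.041, 0.039]]
slope dx/dy [-0.04692852  0.43935767]
(427, 270) depth pt [ 0.4377 -0.1918  0.0709]
(311, 244) depth pt [0.4852 0.0378 0.1062]
(351, 243) depth pt [ 0.4869 -0.0385  0.1111]
(283, 238) depth pt [0.5049 0.0959 0.0305]
(266, 249) depth pt [0.4821 0.1307 0.0301]
```

View pics/c_nest.png

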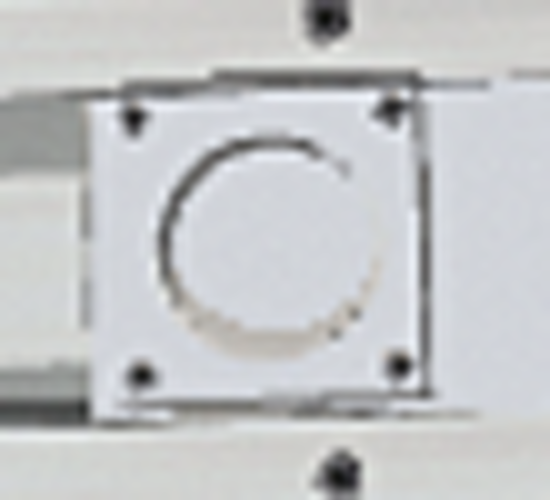

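View pics/c_cart.png

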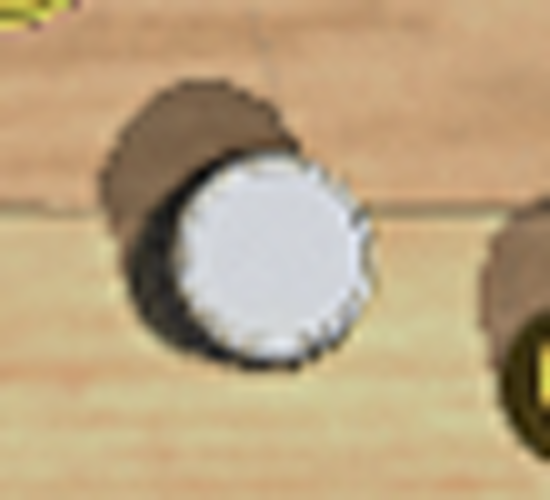

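View pics/c_tg.png

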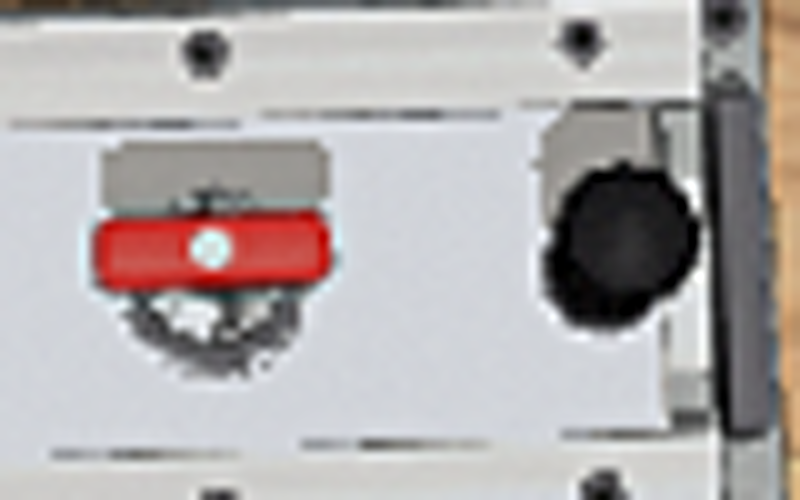

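Run:
```python
from h import *
print('nest screws',onz('top',266.2,248.7,.054).round(4)); print('nest rim',onz('top',266.65,249.15,.054).round(4))
print('tg',onz('top',310.65,244.4,.110).round(4)); print('handle',onz('top',352.7,242.5,.113).round(4))
print('cart',onz('top',400+27.3-.45,245+25.7-.45,.072).round(4))
for c in((134,118),(392,108),(140,375),(400,365)): print(onz('top',239.55+c[0]/10,224.55+c[1]/10,.054).round(4))
p=np.load('side0.npz')['p'][:,:,::-1]
for nm,b in(('nest',(265,215,325,265)),('cart',(335,280,385,340)),('tg',(300,215,360,285))):
    q=p[b[1]:b[3],b[0]:b[2]]; cv2.imwrite(f'pics/s_{nm}.png',cv2.resize(q,None,fx=8,fy=8,interpolation=cv2.INTER_CUBIC))
q=np.hstack([cv2.copyMakeBorder(cv2.imread(f'pics/s_{n}.png'),0,0,0,0,0)[:400,:400] for n in('nest','cart')]);cv2.imwrite('pics/s_nc.png',q)
```

```text
nest screws [0.4805 0.1281 0.054 ]
nest rim [0.4796 0.1272 0.054 ]
tg [0.4841 0.0384 0.11  ]
handle [ 0.4877 -0.0416  0.113 ]
cart [ 0.4372 -0.1912  0.072 ]
[0.5054 0.1553 0.054 ]
[0.5076 0.1032 0.054 ]
[0.4535 0.1532 0.054 ]
[0.4558 0.101  0.054 ]
```

View pics/s_nest.png

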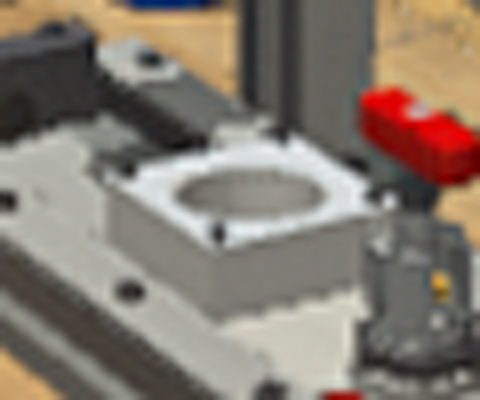

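View pics/s_cart.png

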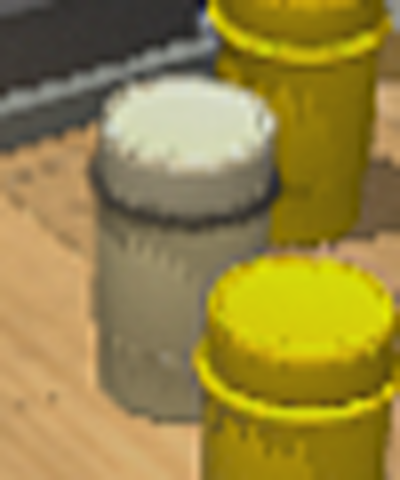

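View pics/s_tg.png

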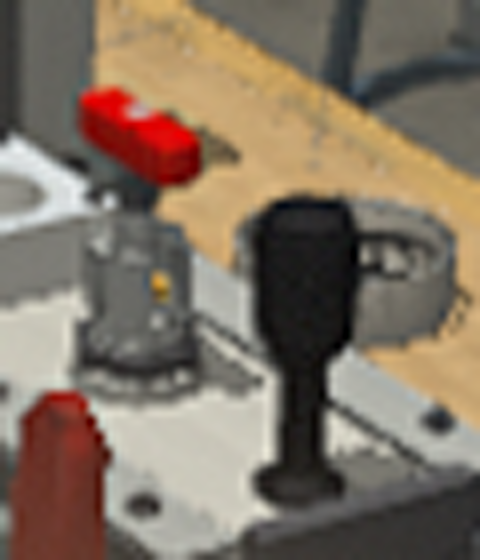

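Run:
```python
from h import *
print(proj('side',(.4805,.1281,.054)), 'seen 296,238.9'); print(onz('side',296,238.9,.054).round(4))
print(proj('side',(.4372,-.1912,.072)),'seen 358.3,294.3');print(onz('side',358.3,294.3,.072).round(4))
s,M=st()
g=np.array([.437,-.191,.22]); T=g+[0,0,.155]
a=np.radians(2.46-180)  # tool y angle options
for ang in(2.46,182.46):
    y=np.array([np.cos(np.radians(ang)),np.sin(np.radians(ang)),0]);z=np.array([0,0,-1.]);x=np.cross(y,z)
    Mt=np.stack([x,y,z],1); print(ang,'turn(tool deg)',np.degrees(R.from_matrix(M.T@Mt).as_rotvec()).round(2))
print('shift tool now',(M.T@(T-s['tool_pos'])).round(4))
```

```text
(np.float64(295.8880186521741), np.float64(238.8110349566657)) seen 296,238.9
[0.4805 0.1275 0.054 ]
(np.float64(357.5210175224182), np.float64(294.69610795236)) seen 358.3,294.3
[ 0.4393 -0.1907  0.072 ]
t 0.1 pos [0.2957 0.6064 0.4035] F [ 0.23 -0.05  0.18] w 1.002
grasp [0.2956 0.6061 0.2485]
[[-8.988e-01  4.384e-01 -1.000e-03]
 [ 4.384e-01  8.988e-01 -1.800e-03]
 [ 1.000e-04 -2.100e-03 -1.000e+00]]
q [ 1.08   0.265  1.605 -0.     1.274 -0.037]
2.46 turn(tool deg) [-1.100e-01  6.000e-02  6.154e+01]
182.46 turn(tool deg) [-7.0000e-02 -1.3000e-01 -1.1846e+02]
shift tool now [-0.4765 -0.6547  0.0298]
```

```bash
python3 -m creep '[{"slide":[-0.59,-0.81,0],"angular":[0,0,1]},{"slide":[-0.64,-0.77,0],"angular":[0,0,1]},{"slide":[-0.69,-0.72,0],"angular":[0,0,1]},{"slide":[-0.74,-0.67,0],"angular":[0,0,1]},{"slide":[-0.79,-0.62,0],"angular":[0,0,1]}]' -1 60
python3 -m creep '[{"slide":[-0.83,-0.56,0],"angular":[0,0,1]},{"slide":[-0.87,-0.5,0],"angular":[0,0,1]},{"slide":[-0.9,-0.44,0],"angular":[0,0,1]},{"slide":[-0.93,-0.37,0],"angular":[0,0,1]},{"slide":[-0.95,-0.31,0],"angular":[0,0,1]}]'
python3 -m creep '[{"slide":[-0.97,-0.24,0],"angular":[0,0,1]},{"slide":[-0.98,-0.17,0],"angular":[0,0,1]},{"slide":[-1,-0.1,0],"angular":[0,0,1]},{"slide":[-1,-0.03,0],"angular":[0,0,1]},{"slide":[-1,0.03,0],"angular":[0,0,1]}]'
cat >> h.py <<'E'
def goto(g,ang=2.46):
    s,M=st(); T=np.array(g)+[0,0,.155]
    y=np.array([np.cos(np.radians(ang)),np.sin(np.radians(ang)),0]);z=np.array([0,0,-1.]);x=np.cross(y,z)
    Mt=np.stack([x,y,z],1); print('turn deg',np.degrees(R.from_matrix(M.T@Mt).as_rotvec()).round(2),'shift mm',(M.T@(T-s['tool_pos'])*1e3).round(1))
E
python3 -c "
from h import *
goto((.437,-.191,.2))"
```

```text
time: 0.52
tool_pos: [0.3172, 0.4822, 0.4039]
tcp_rot: [-1.232, -2.89, 0.002]
wrist_force: [0.5, 0.1, -0.3]
width: 1.002
time: 0.93
tool_pos: [0.339, 0.3589, 0.4042]
tcp_rot: [-1.715, -2.632, 0.001]
wrist_force: [0.6, -0.1, -1.0]
width: 0.998
time: 1.35
tool_pos: [0.3609, 0.2359, 0.4043]
tcp_rot: [-2.146, -2.294, 0.001]
wrist_force: [0.1, -0.6, -0.4]
width: 1.003
t 1.35 pos [0.3609 0.2359 0.4043] F [ 0.12 -0.6  -0.36] w 1.003
grasp [0.3608 0.2358 0.2493]
[[-6.660e-02  9.978e-01 -5.000e-04]
 [ 9.978e-01  6.660e-02 -4.000e-04]
 [-4.000e-04 -5.000e-04 -1.000e+00]]
q [ 0.521 -0.213  2.093 -0.     1.262  0.455]
turn deg [-0.03  0.02  1.36] shift mm [-431.    47.5   49.4]
```

```bash
python3 -m creep '[{"slide":[-1,0.13,0],"angular":[0,0,0.34]},{"slide":[-1,0.13,0]},{"slide":[-1,0.13,0]},{"slide":[-1,0.13,0]},{"slide":[-1,0.13,0]}]' 
python3 -m creep '[{"slide":[-1,0.13,0]},{"slide":[-1,0.13,0]},{"slide":[-1,0.13,0]},{"slide":[-1,0.13,0]},{"slide":[-1,0.13,0]}]' 
python3 -m creep '[{"slide":[-1,0.13,0.3]},{"slide":[-1,0.13,0.3]},{"slide":[-1,0.13,0.3]},{"slide":[-1,0.1,0.3]},{"slide":[-1,0,0.3]}]' 
python3 -m creep '[{"slide":[-1,0,0]},{"slide":[-1,0,0]},{"slide":[0,0,0]}]' 
python3 -c "
from h import *
goto((.4375,-.191,.1))
save('top','t1',(370,220,500,320),6);save('side','s1')"
```

```text
t 1.35 pos [0.3609 0.2359 0.4043] F [ 0.12 -0.6  -0.36] w 1.003
grasp [0.3608 0.2358 0.2493]
[[-6.660e-02  9.978e-01 -5.000e-04]
 [ 9.978e-01  6.660e-02 -4.000e-04]
 [-4.000e-04 -5.000e-04 -1.000e+00]]
q [ 0.521 -0.213  2.093 -0.     1.262  0.455]
turn deg [-0.03  0.02  1.36] shift mm [-431.    48.1  149.4]validation failed for argument at $[1]...
validation failed for argument at $[0]...
validation failed for argument at $[0]...
validation failed for argument at $[0]...
```

View pics/t1.png

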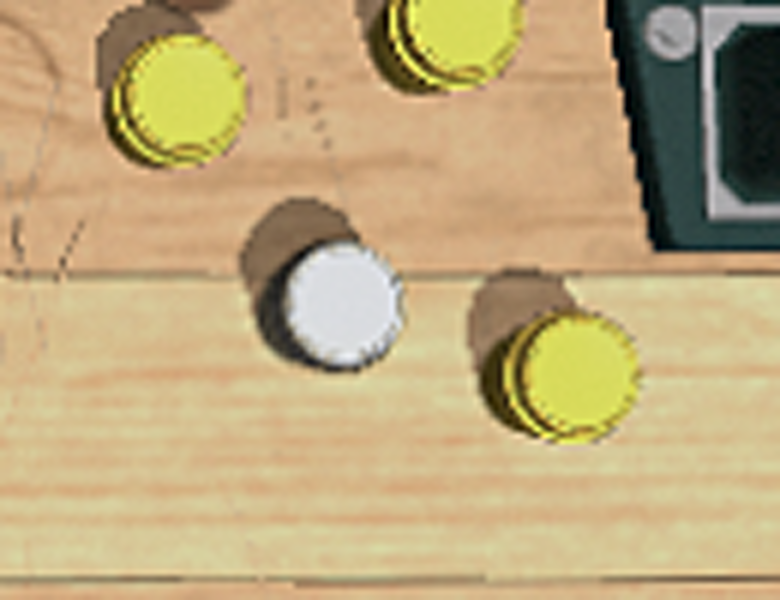

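View pics/s1.png

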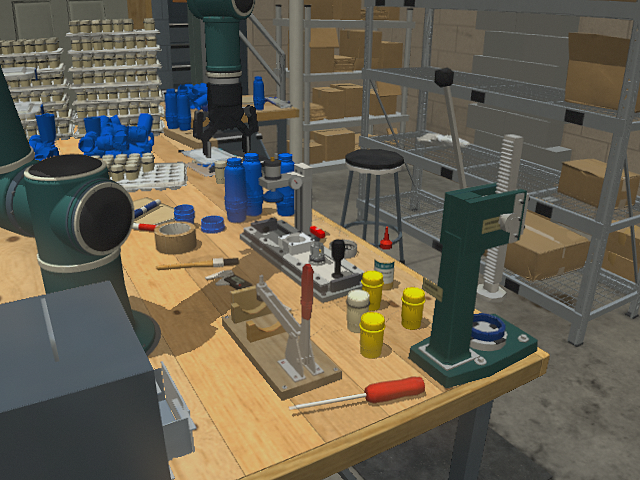

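Those calls were refused, because each row needs both keys. The arm hasn't moved, and the scene is unchanged (cartridge top at about (427,270) in the top view).

```bash
python3 -m creep '[{"slide":[-1,0.13,0],"angular":[0,0,0.34]},{"slide":[-1,0.13,0],"angular":[0,0,0]},{"slide":[-1,0.13,0],"angular":[0,0,0]},{"slide":[-1,0.13,0],"angular":[0,0,0]},{"slide":[-1,0.13,0],"angular":[0,0,0]}]' 
python3 -m creep '[{"slide":[-1,0.13,0],"angular":[0,0,0]},{"slide":[-1,0.13,0],"angular":[0,0,0]},{"slide":[-1,0.13,0],"angular":[0,0,0]},{"slide":[-1,0.13,0],"angular":[0,0,0]},{"slide":[-1,0.13,0],"angular":[0,0,0]}]' 
python3 -m creep '[{"slide":[-1,0.13,0.3],"angular":[0,0,0]},{"slide":[-1,0.13,0.3],"angular":[0,0,0]},{"slide":[-1,0.13,0.3],"angular":[0,0,0]},{"slide":[-1,0.13,0.3],"angular":[0,0,0]},{"slide":[-1,0.1,0.3],"angular":[0,0,0]}]' 
python3 -m creep '[{"slide":[-1,0,0],"angular":[0,0,0]},{"slide":[-1,0,0],"angular":[0,0,0]},{"slide":[0,0,0],"angular":[0,0,0]}]' 
python3 -c "
from h import *
goto((.4375,-.191,.1))"
```

```text
time: 1.87
tool_pos: [0.3836, 0.1126, 0.4045]
tcp_rot: [-2.167, -2.274, -0.0]
wrist_force: [0.1, -0.1, 0.1]
width: 0.998
time: 2.28
tool_pos: [0.4058, -0.0117, 0.4045]
tcp_rot: [-2.168, -2.273, -0.001]
wrist_force: [-0.3, -0.5, 0.1]
width: 1.005
time: 2.7
tool_pos: [0.4273, -0.1359, 0.3666]
tcp_rot: [-2.168, -2.273, -0.001]
wrist_force: [0.3, -0.4, 0.0]
width: 1.002
time: 2.95
tool_pos: [0.4298, -0.1878, 0.3668]
tcp_rot: [2.171, 2.27, -0.002]
wrist_force: [0.2, -0.7, 0.4]
width: 1.0
t 2.95 pos [ 0.4298 -0.1878  0.3668] F [ 0.21 -0.66  0.43] w 1.0
grasp [ 0.4298 -0.188   0.2118]
[[-4.45e-02  9.99e-01 -1.00e-04]
 [ 9.99e-01  4.45e-02 -1.50e-03]
 [-1.50e-03 -2.00e-04 -1.00e+00]]
q [-4.650e-01 -1.050e-01  2.072e+00 -2.000e-03  1.174e+00 -5.080e-01]
turn deg [-0.01  0.09  0.09] shift mm [ -3.4   7.5 111.8]
```

```bash
python3 -m creep '[{"slide":[-0.14,0.3,0.9],"angular":[0,0,0]},{"slide":[0,0,1],"angular":[0,0,0]},{"slide":[0,0,1],"angular":[0,0,0]},{"slide":[0,0,0.6],"angular":[0,0,0]},{"slide":[0,0,0],"angular":[0,0,0]}]' 
python3 -c "
from h import *
goto((.4375,-.191,.043))
save('side','s2',(300,220,450,360),5)
save('top','t2',(370,220,500,320),6)"
```

```text
time: 3.37
tool_pos: [0.4352, -0.1865, 0.2755]
tcp_rot: [-2.163, -2.267, 0.003]
wrist_force: [-1.3, -0.3, 0.3]
width: 0.999
t 3.37 pos [ 0.4352 -0.1865  0.2755] F [-1.26 -0.31  0.32] w 0.999
grasp [ 0.4341 -0.1858  0.1205]
[[-0.047   0.9989 -0.0072]
 [ 0.9989  0.047   0.0041]
 [ 0.0044 -0.007  -1.    ]]
q [-4.58e-01  6.00e-03  2.15e+00  1.00e-03  9.94e-01 -5.05e-01]
turn deg [-0.4  -0.25  0.23] shift mm [-5.   2.6 77.5]
```

View pics/s2.png

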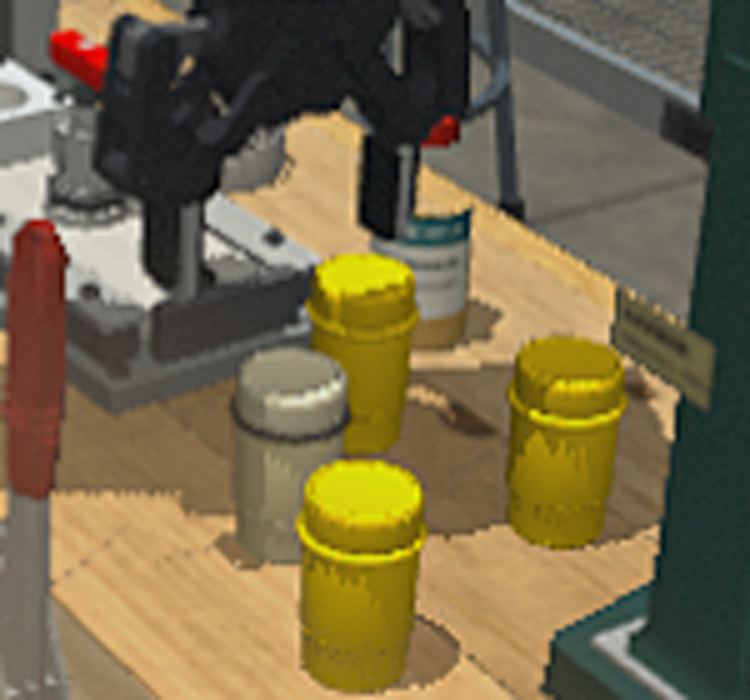

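```bash
python3 -m creep '[{"slide":[-0.2,0.1,0],"angular":[-0.1,-0.06,0.06]},{"slide":[0,0,0],"angular":[0,0,0]}]' 
python3 -c "
from h import *
goto((.4375,-.191,.043))"
```

```text
time: 3.63
tool_pos: [0.441, -0.1938, 0.2816]
tcp_rot: [2.166, 2.259, 0.005]
wrist_force: [-0.3, 0.8, 0.2]
width: 1.0
t 3.63 pos [ 0.441  -0.1938  0.2816] F [-0.29  0.8   0.21] w 1.0
grasp [ 0.4428 -0.1948  0.1266]
[[-0.0421  0.999   0.0114]
 [ 0.9991  0.0422 -0.0062]
 [-0.0066  0.0111 -0.9999]]
q [-0.466  0.007  2.136 -0.     0.985 -0.507]
turn deg [ 0.64  0.38 -0.05] shift mm [ 3.5 -4.3 83.6]
```

```bash
python3 -m creep '[{"slide":[0,0,0],"angular":[0,0,0]},{"slide":[0,0,0],"angular":[0,0,0]}]' 
python3 -c "
from h import *
goto((.4375,-.191,.043))"
```

```text
time: 3.8
tool_pos: [0.4401, -0.1934, 0.2809]
tcp_rot: [2.168, 2.26, 0.005]
wrist_force: [-0.7, -0.4, -0.3]
width: 0.998
t 3.8 pos [ 0.4401 -0.1934  0.2809] F [-0.67 -0.35 -0.32] w 0.998
grasp [ 0.4416 -0.1941  0.1259]
[[-0.0417  0.9991  0.0092]
 [ 0.9991  0.0418 -0.0048]
 [-0.0052  0.009  -0.9999]]
q [-0.466  0.007  2.138 -0.     0.986 -0.507]
turn deg [ 0.51  0.3  -0.07] shift mm [ 2.9 -3.3 82.9]
```

```bash
python3 -m creep '[{"slide":[0.12,-0.13,0.5],"angular":[0.13,0.07,0]},{"slide":[0,0,0.5],"angular":[0,0,0]},{"slide":[0,0,0.5],"angular":[0,0,0]},{"slide":[0,0,0.5],"angular":[0,0,0]},{"slide":[0,0,0],"angular":[0,0,0]}]' 
python3 -m creep '[{"slide":[0,0,0],"angular":[0,0,0]}]' 
python3 -c "
from h import *
goto((.4375,-.191,.043))"
```

```text
time: 4.22
tool_pos: [0.4344, -0.1893, 0.2265]
tcp_rot: [-2.169, -2.262, 0.004]
wrist_force: [-0.9, 0.4, 0.0]
width: 1.003
time: 4.3
tool_pos: [0.4354, -0.1898, 0.2284]
tcp_rot: [-2.171, -2.264, 0.003]
wrist_force: [-0.2, 0.1, 0.4]
width: 1.0
t 4.3 pos [ 0.4354 -0.1898  0.2284] F [-0.25  0.13  0.38] w 1.0
grasp [ 0.4346 -0.1895  0.0734]
[[-0.0418  0.9991 -0.0049]
 [ 0.9991  0.0418  0.0021]
 [ 0.0023 -0.0048 -1.    ]]
q [-0.463  0.074  2.182 -0.     0.89  -0.505]
turn deg [-0.28 -0.13 -0.06] shift mm [-1.3  2.2 30.4]
```

```bash
python3 -m creep '[{"slide":[0,0,0.4],"angular":[0,0,0]},{"slide":[0,0,0.4],"angular":[0,0,0]},{"slide":[0,0,0.3],"angular":[0,0,0]},{"slide":[0,0,0],"angular":[0,0,0]},{"slide":[0,0,0],"angular":[0,0,0]}]' 
python3 -m creep '[{"slide":[0,0,0],"angular":[0,0,0]},{"slide":[0,0,0],"angular":[0,0,0]}]' 
python3 -c "
from h import *
goto((.4375,-.191,.043))
save('side','s3',(300,220,450,360),5)
save('top','t3',(370,220,500,320),6)"
```

```text
time: 4.72
tool_pos: [0.4358, -0.19, 0.2013]
tcp_rot: [-2.172, -2.265, 0.002]
wrist_force: [-0.4, 0.5, -0.5]
width: 1.0
time: 4.88
tool_pos: [0.4365, -0.1904, 0.2025]
tcp_rot: [-2.174, -2.267, 0.001]
wrist_force: [-0.2, 0.1, 0.1]
width: 1.002
t 4.88 pos [ 0.4365 -0.1904  0.2025] F [-0.2   0.15  0.06] w 1.002
grasp [ 0.4363 -0.1904  0.0475]
[[-4.190e-02  9.991e-01 -1.400e-03]
 [ 9.991e-01  4.190e-02  2.000e-04]
 [ 3.000e-04 -1.400e-03 -1.000e+00]]
q [-4.640e-01  1.160e-01  2.196e+00 -1.000e-03  8.300e-01 -5.050e-01]
turn deg [-0.08 -0.02 -0.06] shift mm [-0.6  1.   4.5]
```

View pics/s3.png

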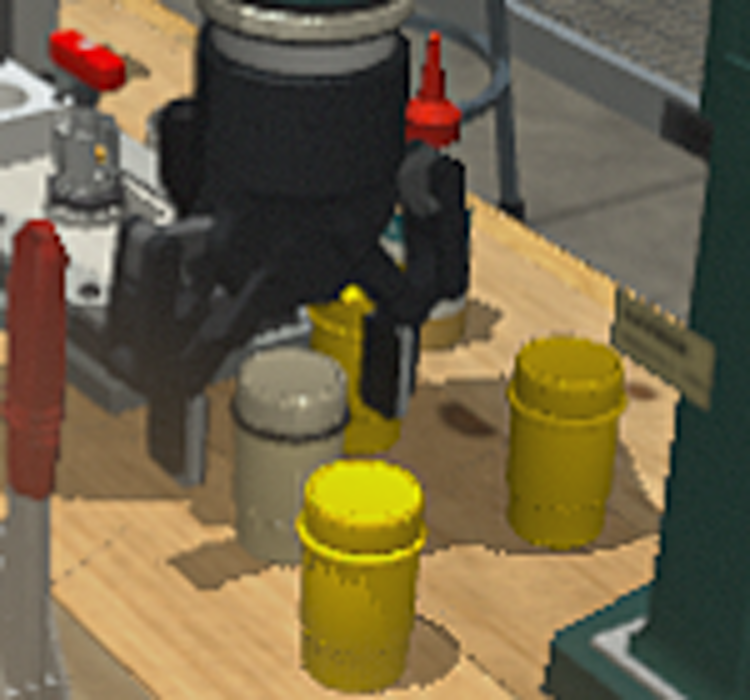

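View pics/t3.png

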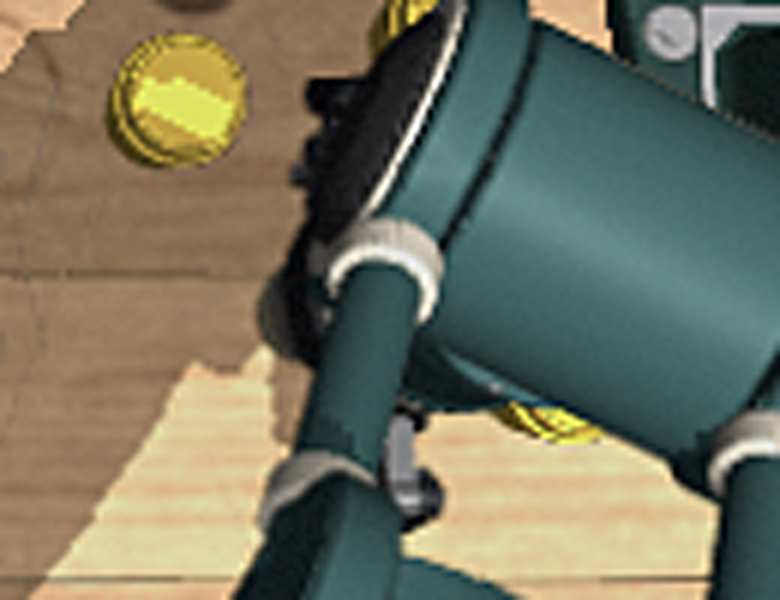

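```bash
python3 -m creep '[{"slide":[-0.02,0.04,0.22],"angular":[0,0,0]},{"slide":[0,0,0],"angular":[0,0,0]},{"slide":[0,0,0],"angular":[0,0,0]}]'
python3 -m creep '[{"slide":[0,0,0],"angular":[0,0,0]},{"slide":[0,0,0],"angular":[0,0,0]},{"slide":[0,0,0],"angular":[0,0,0]},{"slide":[0,0,0],"angular":[0,0,0]},{"slide":[0,0,0],"angular":[0,0,0]}]' 1 30
python3 -m creep '[{"slide":[0,0,0],"angular":[0,0,0]},{"slide":[0,0,0],"angular":[0,0,0]},{"slide":[0,0,0],"angular":[0,0,0]}]'
python3 -c "
from h import *
goto((.4375,-.191,.043))
save('side','s4',(300,220,450,360),5)"
```

```text
time: 5.23
tool_pos: [0.437, -0.1906, 0.1963]
tcp_rot: [-2.173, -2.266, 0.002]
wrist_force: [-0.2, 0.2, 0.2]
width: 1.0
time: 5.65
tool_pos: [0.4373, -0.1908, 0.1968]
tcp_rot: [-2.173, -2.266, 0.001]
wrist_force: [0.1, -0.3, 1.0]
width: 0.467
time: 5.9
tool_pos: [0.4373, -0.1908, 0.1968]
tcp_rot: [-2.173, -2.266, 0.001]
wrist_force: [-0.8, -0.7, 1.2]
width: 0.465
t 5.9 pos [ 0.4373 -0.1908  0.1968] F [-0.8  -0.73  1.24] w 0.465
grasp [ 0.4371 -0.1907  0.0418]
[[-4.190e-02  9.991e-01 -1.700e-03]
 [ 9.991e-01  4.190e-02  4.000e-04]
 [ 5.000e-04 -1.700e-03 -1.000e+00]]
q [-4.630e-01  1.270e-01  2.197e+00 -1.000e-03  8.190e-01 -5.050e-01]
turn deg [-0.1  -0.03 -0.06] shift mm [-0.2  0.1 -1.2]
```

View pics/s4.png

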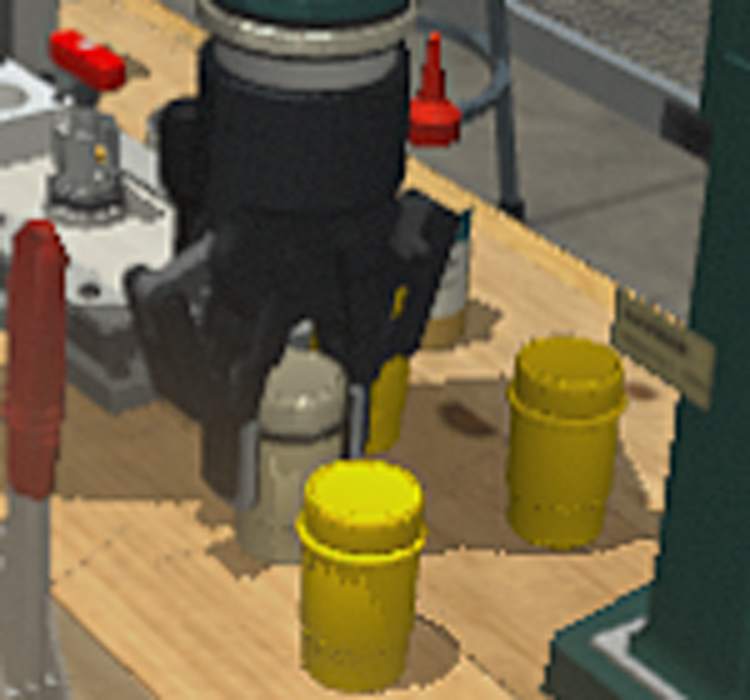

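```bash
python3 -m creep '[{"slide":[0,0,-0.4],"angular":[0,0,0]},{"slide":[0,0,-0.8],"angular":[0,0,0]},{"slide":[0,0,-1],"angular":[0,0,0]},{"slide":[0,0,-1],"angular":[0,0,0]},{"slide":[0,0,-1],"angular":[0,0,0]}]'
python3 -m creep '[{"slide":[0,0,-1],"angular":[0,0,0]},{"slide":[0.2,0.05,-0.8],"angular":[0,0,0]},{"slide":[0.6,0.15,-0.4],"angular":[0,0,0]},{"slide":[0.9,0.2,0],"angular":[0,0,0]},{"slide":[1,0.2,0],"angular":[0,0,0]}]'
python3 -m creep '[{"slide":[1,0.2,0],"angular":[0,0,0]},{"slide":[1,0.2,0],"angular":[0,0,0]},{"slide":[1,0.2,0],"angular":[0,0,0]},{"slide":[1,0.2,0],"angular":[0,0,0]},{"slide":[1,0.2,0],"angular":[0,0,0]}]'
python3 -m creep '[{"slide":[1,0.2,0],"angular":[0,0,0]},{"slide":[1,0.2,0],"angular":[0,0,0]},{"slide":[0.8,0.2,0],"angular":[0,0,0]},{"slide":[0.4,0.2,0],"angular":[0,0,0]},{"slide":[0,0,0],"angular":[0,0,0]}]'
python3 -c "
from h import *
goto((.4805,.128,.12))"
```

```text
time: 6.37
tool_pos: [0.437, -0.1906, 0.3029]
tcp_rot: [-2.172, -2.265, 0.002]
wrist_force: [0.5, 0.1, -0.3]
width: 0.468
time: 6.78
tool_pos: [0.4499, -0.1227, 0.3586]
tcp_rot: [2.176, 2.265, 0.0]
wrist_force: [-0.2, -0.1, -1.0]
width: 0.467
time: 7.2
tool_pos: [0.4691, 0.0044, 0.3572]
tcp_rot: [-2.173, -2.266, 0.002]
wrist_force: [0.5, -1.1, -0.5]
width: 0.47
time: 7.62
tool_pos: [0.4865, 0.0855, 0.3571]
tcp_rot: [-2.17, -2.269, 0.0]
wrist_force: [0.0, 0.3, 0.1]
width: 0.467
t 7.62 pos [0.4865 0.0855 0.3571] F [0.02 0.3  0.11] w 0.467
grasp [0.4862 0.0857 0.2021]
[[-0.0444  0.999  -0.0015]
 [ 0.999   0.0444  0.001 ]
 [ 0.0011 -0.0014 -1.    ]]
q [ 1.230e-01 -4.500e-02  2.035e+00  1.000e-03  1.153e+00  7.800e-02]
turn deg [-0.08 -0.06  0.09] shift mm [42.6 -4.  82.2]
```

```bash
python3 -m creep '[{"slide":[0.6,-0.06,0.2],"angular":[0,0,0]},{"slide":[0.7,-0.06,0.6],"angular":[0,0,0]},{"slide":[0.4,-0.04,0.6],"angular":[0,0,0.02]},{"slide":[0,0,0.4],"angular":[0,0,0]},{"slide":[0,0,0],"angular":[0,0,0]}]'
python3 -m creep '[{"slide":[0,0,0],"angular":[0,0,0]},{"slide":[0,0,0],"angular":[0,0,0]}]'
python3 -c "
from h import *
goto((.4805,.128,.078))
save('side','s5',(240,140,360,280),5)
save('top','t5',(200,180,400,320),4)"
```

```text
time: 8.03
tool_pos: [0.4789, 0.1254, 0.3092]
tcp_rot: [-2.172, -2.264, 0.009]
wrist_force: [-0.2, -0.2, -0.1]
width: 0.467
time: 8.2
tool_pos: [0.4806, 0.1254, 0.3124]
tcp_rot: [-2.176, -2.264, 0.001]
wrist_force: [-0.0, 0.5, -0.3]
width: 0.469
t 8.2 pos [0.4806 0.1254 0.3124] F [-0.03  0.55 -0.34] w 0.469
grasp [0.4804 0.1254 0.1574]
[[-3.950e-02  9.992e-01 -1.400e-03]
 [ 9.992e-01  3.950e-02  3.000e-04]
 [ 4.000e-04 -1.300e-03 -1.000e+00]]
q [2.050e-01 5.000e-03 2.075e+00 1.000e-03 1.063e+00 1.650e-01]
turn deg [-0.08 -0.02 -0.19] shift mm [ 2.6  0.1 79.4]
```

View pics/s5.png

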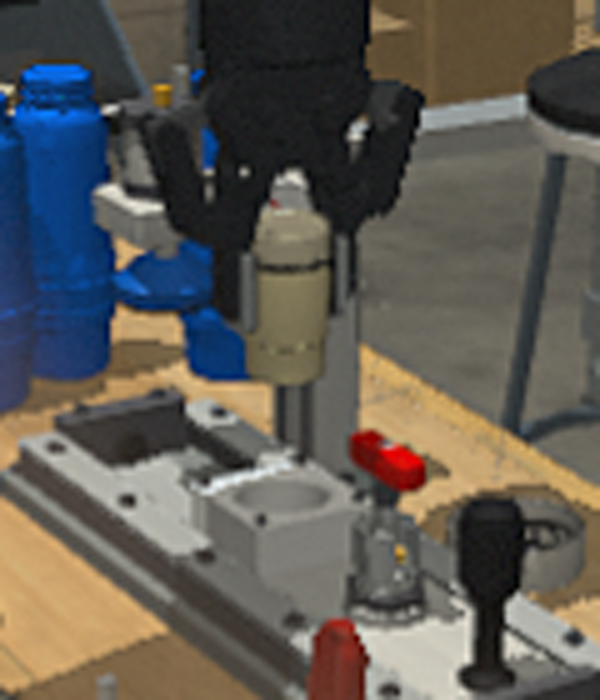

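View pics/t5.png

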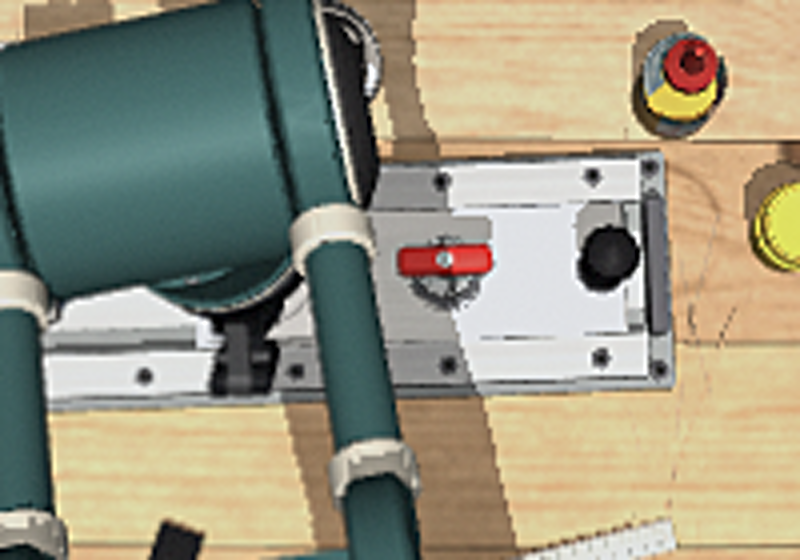

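Run:
```python
from h import *
D=np.load('s5.npz');cv2.imwrite('pics/s5f.png',D['p'][:330,60:400,::-1].repeat(2,0).repeat(2,1)[:600])
def cloud(n,d,step=1):
    m,f=cam(n);K=np.array([[f,0,m['cx']],[0,f,m['cy']],[0,0,1.]])
    v,u=np.mgrid[0:480:step,0:640:step]; q=np.stack([u.ravel(),v.ravel()],1).astype(float)[:,None]
    p=cv2.undistortPoints(q,K,np.array([m['k1'],0,0,0.]))[:,0]; z=d[::step,::step].ravel()
    C=np.c_[p*z[:,None],z]; T=np.array(m['camera_from_world']); return (C-T[:3,3])@T[:3,:3],u.ravel(),v.ravel(),z
for n,f in(('side','s5'),('top','t5')):
    D=np.load(f+'.npz'); W,u,v,z=cloud(n,D['d']); c=D['p'].reshape(-1,3).astype(int)
    teal=(c[:,1]>c[:,0]+15)&(c[:,2]>c[:,0]+8)&(c[:,2]<c[:,1]+10)&(z>0)&(W[:,0]>.3)&(W[:,0]<.7)&(W[:,1]>.05)&(W[:,1]<.4)
    P=W[teal]; print(n,len(P))
    for y0 in np.arange(.06,.36,.03):
        Q=P[(P[:,1]>=y0)&(P[:,1]<y0+.03)]
        if len(Q)>3: print(round(y0,2),len(Q),'z',Q[:,2].min().round(3),np.percentile(Q[:,2],5).round(3),Q[:,2].max().round(3),'x',Q[:,0].min().round(3),Q[:,0].max().round(3))
```

```text
side 3123
0.06 662 z 0.343 0.351 0.554 x 0.3 0.534
0.09 1539 z 0.341 0.348 0.534 x 0.315 0.512
0.12 444 z 0.34 0.353 0.543 x 0.3 0.477
0.15 286 z 0.449 0.456 0.531 x 0.386 0.46
top 13229
0.06 3437 z 0.488 0.516 0.646 x 0.3 0.53
0.09 3348 z 0.344 0.5 0.646 x 0.3 0.525
0.12 3249 z 0.345 0.504 0.626 x 0.3 0.518
0.15 2018 z 0.495 0.512 0.609 x 0.329 0.512
0.18 67 z 0.505 0.51 0.531 x 0.474 0.509
```

View pics/s5f.png

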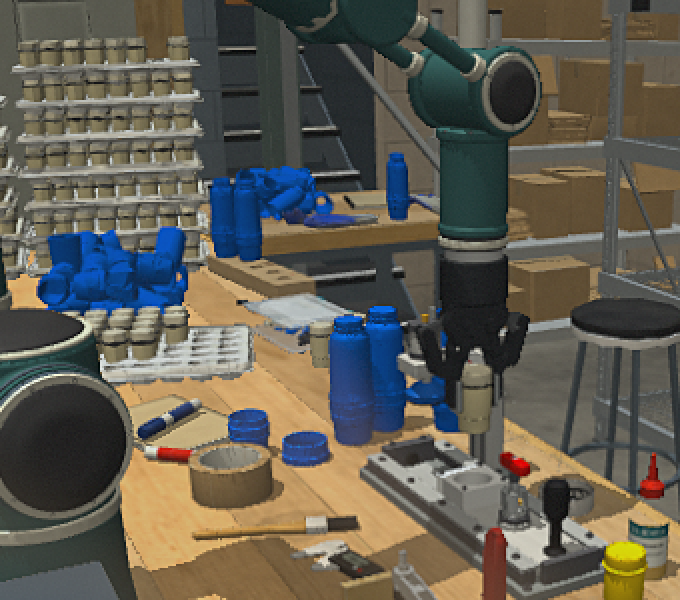

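Run:
```python
from h import *
D=np.load('s5.npz');p=D['p'][:,:,::-1]
q=p[175:255,275:325]; cv2.imwrite('pics/s5z.png',cv2.resize(q,None,fx=8,fy=8,interpolation=cv2.INTER_CUBIC))
for P in((.4804,.1254,.1154),(.4804,.1254,.1874),(.4804,.1254,.17),(.4805,.128,.054)):
    a=np.array(proj('side',P)); print(P,a.round(2),'crop',((a-[275,175]+.45)*8).round(0))
```

```text
(0.4804, 0.1254, 0.1154) [296.34 214.43] crop [174. 319.]
(0.4804, 0.1254, 0.1874) [296.28 184.16] crop [174.  77.]
(0.4804, 0.1254, 0.17) [296.29 191.6 ] crop [174. 136.]
(0.4805, 0.128, 0.054) [295.91 238.83] crop [171. 514.]
```

View pics/s5z.png

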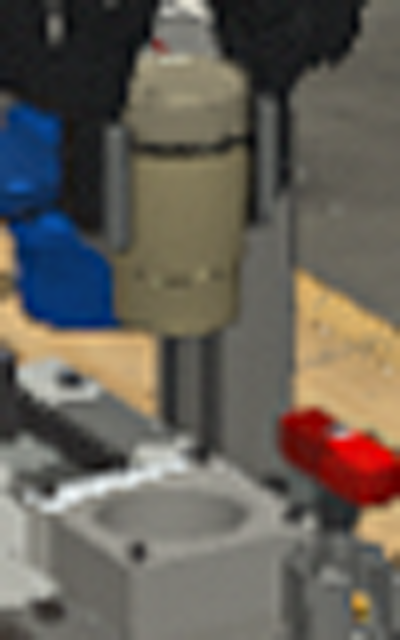

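Run:
```python
from h import *
for f,rows,u0,u1 in(('s5',range(184,220,2),283,312),('side0',range(292,336,3),340,376)):
    p=np.load(f+'.npz')['p'].astype(int)
    print(f)
    for v in rows:
        r=p[v,u0:u1]; w=(r[:,0]-r[:,2])  # cream: R-B
        print(v,' '.join('%d'%x for x in w))
```

```text
s5
184 -1 0 -3 0 -5 -2 -2 -4 10 30 35 33 33 32 34 34 32 33 33 34 37 33 19 5 -3 -3 -4 0 -2
186 -3 -3 -2 0 -5 -3 -1 -8 23 30 24 27 32 30 33 32 32 31 31 33 31 29 21 5 -2 -2 -2 -6 1
188 0 1 0 -1 -3 -7 -3 7 23 25 25 26 30 30 30 28 28 27 24 23 25 23 18 6 -1 3 1 -4 5
190 8 -1 -2 -1 2 0 0 11 20 25 25 25 27 27 27 27 26 26 27 26 22 24 18 7 0 2 1 -3 5
192 10 1 -3 0 -1 1 2 0 6 20 20 23 24 24 23 24 23 22 23 18 6 6 4 -4 0 1 1 -2 4
194 5 0 -3 -1 -3 1 1 -3 17 24 25 21 20 21 21 20 22 26 27 27 32 38 28 7 -1 1 0 -6 4
196 9 -2 -4 2 -4 2 1 -4 19 38 41 40 41 42 42 41 40 38 39 38 37 33 26 10 -1 1 -1 -5 7
198 7 -1 -3 1 -1 0 2 -2 19 36 39 39 39 40 40 38 40 40 39 37 35 35 25 6 -1 2 -1 0 3
200 9 -1 -3 -3 -5 -1 1 -2 18 35 39 38 38 40 38 37 39 39 37 38 35 33 21 2 0 1 3 7 4
202 -86 -12 2 2 -2 -1 1 -4 20 36 37 36 36 39 39 39 38 37 36 36 33 33 20 4 0 1 6 7 4
204 -110 -67 -16 5 4 1 1 -3 17 33 36 37 37 37 36 38 36 37 36 34 33 30 19 8 7 6 7 7 3
206 -92 -95 -107 -88 -25 8 13 17 33 33 35 34 36 37 38 36 35 37 37 33 33 30 19 7 5 7 7 6 2
208 -95 -97 -98 -101 -113 -75 18 34 33 28 32 36 36 36 36 37 38 38 33 32 32 24 7 6 7 6 
[... 1605 characters left out ...]
201 202 201 200 202 201 202 202 202 202 202
322 95 98 99 97 98 100 107 56 34 46 45 42 44 44 43 44 44 43 37 47 117 121 140 135 189 188 202 191 201 204 181 202 204 201 203 204
325 98 100 96 95 96 99 108 56 35 41 43 40 43 43 43 36 45 41 30 161 207 121 100 123 130 134 128 141 153 162 146 168 172 169 167 164
328 99 99 96 97 99 102 105 73 40 40 43 44 44 44 43 42 45 42 38 29 92 208 204 144 104 108 124 127 131 133 133 133 132 132 131 128
331 101 103 101 98 96 97 99 100 104 99 80 45 35 38 40 44 46 44 43 35 74 123 76 79 123 144 175 214 205 203 196 196 198 198 201 198
334 96 96 97 97 100 102 98 97 96 95 100 102 101 102 104 100 98 99 102 105 92 111 124 148 155 106 159 124 123 117 127 128 123 125 127 130
```

```bash
python3 -m creep '[{"slide":[0.14,-0.01,0.2],"angular":[0,0,-0.04]},{"slide":[0,0,0.5],"angular":[0,0,0]},{"slide":[0,0,0.6],"angular":[0,0,0]},{"slide":[0,0,0.5],"angular":[0,0,0]},{"slide":[0,0,0.3],"angular":[0,0,0]}]'
python3 -m creep '[{"slide":[0,0,0.1],"angular":[0,0,0]},{"slide":[0,0,0],"angular":[0,0,0]},{"slide":[0,0,0],"angular":[0,0,0]},{"slide":[0,0,0],"angular":[0,0,0]}]'
python3 - <<'E'
from h import *
goto((.480,.129,.074))
p,d=save('side','s6',(270,190,330,260),8); p=p.astype(int)
for v in range(216,246,2): print(v,' '.join('%d'%x for x in p[v,280:316,0]-p[v,280:316,2]))
for z in(.06,.08): print(proj('side',(.480,.129,z)))
E
```

```text
time: 8.72
tool_pos: [0.4793, 0.1297, 0.258]
tcp_rot: [-2.171, -2.267, 0.003]
wrist_force: [-0.6, -0.4, -0.7]
width: 0.473
time: 9.05
tool_pos: [0.4803, 0.13, 0.2577]
tcp_rot: [-2.172, -2.268, -0.001]
wrist_force: [0.3, -0.1, -0.5]
width: 0.467
t 9.05 pos [0.4803 0.13   0.2577] F [ 0.31 -0.08 -0.52] w 0.467
grasp [0.4802 0.1301 0.1027]
[[-4.330e-02  9.991e-01 -5.000e-04]
 [ 9.991e-01  4.330e-02  1.000e-03]
 [ 1.000e-03 -4.000e-04 -1.000e+00]]
q [2.140e-01 7.300e-02 2.119e+00 1.000e-03 9.500e-01 1.700e-01]
turn deg [-0.02 -0.06  0.02] shift mm [-1.  -0.3 28.7]
216 87 47 -5 1 0 -1 1 0 2 0 3 13 6 6 12 14 14 12 7 4 9 20 28 30 21 6 -1 3 0 -3 2 12 76 85 85 64
218 95 62 5 -7 -1 -4 -1 2 2 -1 9 36 40 41 43 43 44 43 44 41 39 38 36 35 24 5 -1 2 1 0 2 14 77 87 84 73
220 18 5 -4 -1 -1 -1 1 0 3 1 11 37 41 40 39 39 41 39 41 38 38 36 37 34 23 4 0 3 1 5 4 9 67 65 63 68
222 6 3 1 0 1 -3 -4 0 3 1 8 34 38 37 38 40 40 37 40 38 37 38 35 32 19 5 0 1 7 6 1 35 86 93 89 85
224 8 6 2 -1 -3 2 0 2 3 1 9 34 39 38 38 40 39 39 40 38 36 37 33 32 18 2 2 4 5 7 -2 32 81 86 85 84
226 3 2 6 3 1 1 1 1 2 0 8 32 37 37 36 36
[... 343 characters left out ...]
 27 66 87 79 113 119
234 1 3 3 2 2 -1 -4 -10 8 31 32 34 33 34 34 35 35 36 36 34 35 32 31 23 6 6 8 6 6 5 3 -3 4 29 76 107
236 -1 5 0 -4 5 12 13 11 13 22 33 35 35 34 38 36 38 38 38 35 37 35 27 11 10 10 10 9 7 2 1 0 1 -2 -8 8
238 10 10 10 10 11 11 10 9 6 7 9 8 12 16 20 25 24 22 28 22 12 6 5 5 5 7 10 9 10 11 8 2 0 -1 0 0
240 9 7 9 9 10 11 10 8 7 8 7 8 9 8 9 7 7 8 6 8 8 7 6 7 8 8 9 11 10 11 8 5 5 11 7 0
242 10 8 7 8 7 8 11 12 10 10 9 10 8 10 11 9 8 10 9 9 10 9 11 10 11 9 9 8 8 8 8 5 6 7 3 3
244 9 7 9 7 10 8 7 7 7 9 11 6 1 8 10 11 10 10 9 9 8 7 6 7 7 7 8 8 8 7 7 4 4 2 3 4
(np.float64(295.5074786653144), np.float64(236.33942177774682))
(np.float64(295.4810557570573), np.float64(228.34891284115716))
```

View pics/s6.png

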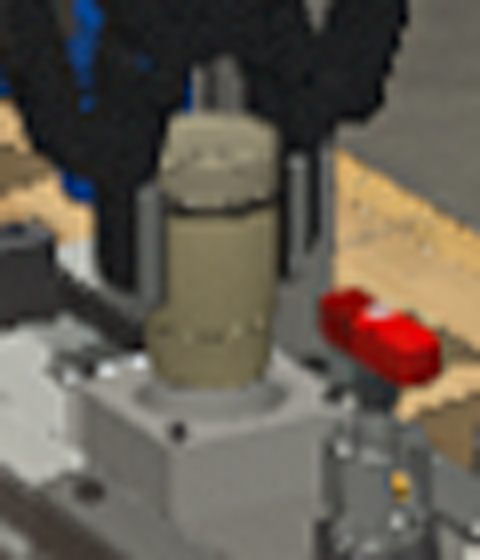

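```bash
python3 -m creep '[{"slide":[-0.04,-0.01,0.15],"angular":[0,0,0]},{"slide":[0,0,0.15],"angular":[0,0,0]},{"slide":[0,0,0.15],"angular":[0,0,0]},{"slide":[0,0,0],"angular":[0,0,0]},{"slide":[0,0,0],"angular":[0,0,0]}]'
python3 -c "
from h import *
goto((.480,.129,.074))"
```

```text
time: 9.52
tool_pos: [0.4795, 0.1288, 0.2452]
tcp_rot: [-2.171, -2.267, 0.002]
wrist_force: [0.3, 1.6, -2.1]
width: 0.469
t 9.52 pos [0.4795 0.1288 0.2452] F [ 0.32  1.57 -2.13] w 0.469
grasp [0.4791 0.129  0.0902]
[[-4.320e-02  9.991e-01 -2.300e-03]
 [ 9.991e-01  4.320e-02  7.000e-04]
 [ 8.000e-04 -2.200e-03 -1.000e+00]]
q [2.120e-01 8.800e-02 2.129e+00 1.000e-03 9.260e-01 1.680e-01]
turn deg [-0.13 -0.05  0.01] shift mm [ 0.1  0.6 16.2]
```

```bash
python3 -m creep '[{"slide":[0,0.02,0.15],"angular":[0,0,0]},{"slide":[0,0,0.15],"angular":[0,0,0]},{"slide":[0,0,0.1],"angular":[0,0,0]},{"slide":[0,0,0],"angular":[0,0,0]},{"slide":[0,0,0],"angular":[0,0,0]}]'
python3 -c "
from h import *
goto((.480,.129,.074))"
```

```text
time: 9.93
tool_pos: [0.4798, 0.1288, 0.2352]
tcp_rot: [-2.171, -2.267, 0.003]
wrist_force: [-0.3, -0.4, -0.3]
width: 0.469
t 9.93 pos [0.4798 0.1288 0.2352] F [-0.28 -0.43 -0.34] w 0.469
grasp [0.4793 0.1289 0.0802]
[[-4.330e-02  9.991e-01 -2.900e-03]
 [ 9.991e-01  4.330e-02  4.000e-04]
 [ 6.000e-04 -2.900e-03 -1.000e+00]]
q [2.120e-01 1.030e-01 2.135e+00 1.000e-03 9.060e-01 1.680e-01]
turn deg [-0.17 -0.03  0.02] shift mm [0.2 0.2 6.2]
```

```bash
python3 -m creep '[{"slide":[0,0.02,0.1],"angular":[0,0,0]},{"slide":[0,0,0.07],"angular":[0,0,0]},{"slide":[0,0,0.04],"angular":[0,0,0]},{"slide":[0,0,0],"angular":[0,0,0]},{"slide":[0,0,0],"angular":[0,0,0]}]'
python3 -c "
from h import *
goto((.480,.129,.074))
save('side','s7',(250,170,350,270),6)"
```

```text
time: 10.35
tool_pos: [0.4803, 0.1288, 0.2301]
tcp_rot: [-2.171, -2.267, 0.002]
wrist_force: [0.1, 0.2, -0.1]
width: 0.474
t 10.35 pos [0.4803 0.1288 0.2301] F [ 0.07  0.2  -0.08] w 0.474
grasp [0.4799 0.1289 0.0751]
[[-4.330e-02  9.991e-01 -2.500e-03]
 [ 9.991e-01  4.330e-02  5.000e-04]
 [ 6.000e-04 -2.500e-03 -1.000e+00]]
q [2.120e-01 1.110e-01 2.137e+00 1.000e-03 8.950e-01 1.670e-01]
turn deg [-0.14 -0.04  0.02] shift mm [ 0.2 -0.3  1.1]
```

View pics/s7.png

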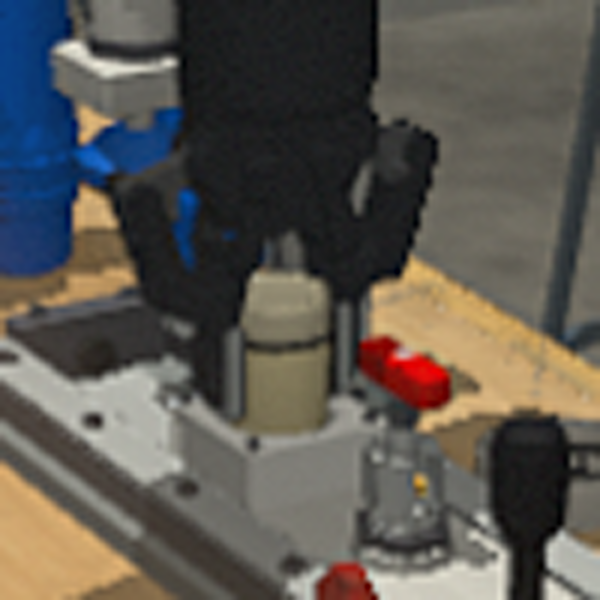

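```bash
python3 -m creep '[{"slide":[0,0,0.03],"angular":[0,0,0]},{"slide":[0,0,0.02],"angular":[0,0,0]},{"slide":[0,0,0],"angular":[0,0,0]},{"slide":[0,0,0],"angular":[0,0,0]}]'
python3 -c "
from h import *
goto((.480,.129,.074))"
```

```text
time: 10.73
tool_pos: [0.4804, 0.1289, 0.229]
tcp_rot: [-2.171, -2.268, 0.002]
wrist_force: [0.1, 0.8, -1.2]
width: 0.464
t 10.73 pos [0.4804 0.1289 0.229 ] F [ 0.12  0.81 -1.23] w 0.464
grasp [0.4801 0.129  0.074 ]
[[-4.330e-02  9.991e-01 -2.100e-03]
 [ 9.991e-01  4.330e-02  6.000e-04]
 [ 7.000e-04 -2.100e-03 -1.000e+00]]
q [2.120e-01 1.130e-01 2.138e+00 1.000e-03 8.920e-01 1.670e-01]
turn deg [-0.12 -0.04  0.02] shift mm [ 0.1 -0.4 -0. ]
```

```bash
python3 -m creep '[{"slide":[0,0,0],"angular":[0,0,0]},{"slide":[0,0,0],"angular":[0,0,0]},{"slide":[0,0,0],"angular":[0,0,0]},{"slide":[0,0,0],"angular":[0,0,0]},{"slide":[0,0,0],"angular":[0,0,0]}]' -0.6
python3 -c "
from h import *
goto((.480,.129,.16))
save('side','s8',(250,170,350,270),6)"
```

```text
time: 11.15
tool_pos: [0.4805, 0.1289, 0.2291]
tcp_rot: [-2.172, -2.268, 0.001]
wrist_force: [-0.1, 0.3, 0.8]
width: 0.794
t 11.15 pos [0.4805 0.1289 0.2291] F [-0.07  0.28  0.76] w 0.794
grasp [0.4802 0.129  0.0741]
[[-4.330e-02  9.991e-01 -2.000e-03]
 [ 9.991e-01  4.330e-02  6.000e-04]
 [ 7.000e-04 -2.000e-03 -1.000e+00]]
q [2.120e-01 1.130e-01 2.138e+00 1.000e-03 8.930e-01 1.680e-01]
turn deg [-0.11 -0.04  0.02] shift mm [  0.2  -0.6 -85.9]
```

View pics/s8.png

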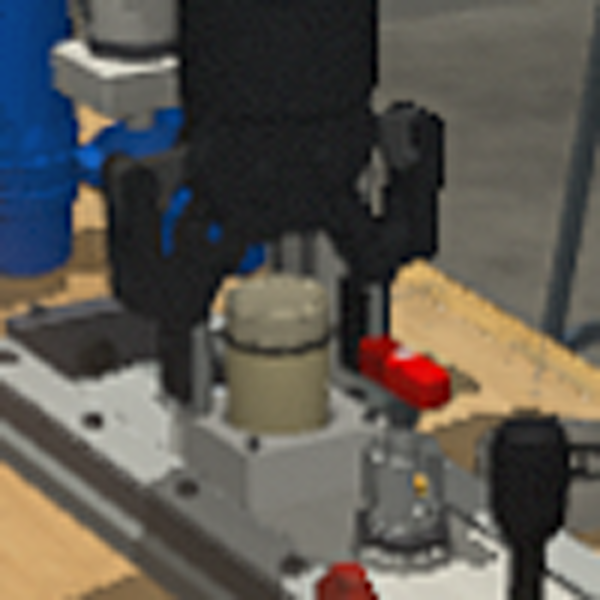

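```bash
python3 -m creep '[{"slide":[0,0,-0.4],"angular":[0,0,0]},{"slide":[0,0,-0.8],"angular":[0,0,0]},{"slide":[0,0,-1],"angular":[0,0,0]},{"slide":[0,0,-1],"angular":[0,0,0]},{"slide":[-0.2,0,-0.7],"angular":[0,0,0]}]'
python3 -m creep '[{"slide":[-0.6,0,-0.1],"angular":[0,0,0]},{"slide":[-0.9,0,0],"angular":[0,0,0]},{"slide":[-0.9,0,0],"angular":[0,0,0]},{"slide":[-0.7,0,0],"angular":[0,0,0]},{"slide":[-0.3,0,0],"angular":[0,0,0]}]' 0.2
python3 -m creep '[{"slide":[0,0,0],"angular":[0,0,0]},{"slide":[0,0,0],"angular":[0,0,0]},{"slide":[0,0,0],"angular":[0,0,0]}]'
python3 -c "
from h import *
goto((.4841,.0384,.104))
save('side','s9',(250,120,370,270),5)"
```

```text
time: 11.62
tool_pos: [0.4814, 0.1243, 0.3297]
tcp_rot: [-2.172, -2.269, -0.003]
wrist_force: [0.1, 0.2, 0.3]
width: 0.8
time: 12.03
tool_pos: [0.4846, 0.0373, 0.3299]
tcp_rot: [-2.174, -2.267, 0.001]
wrist_force: [-0.3, 0.3, -0.2]
width: 0.397
time: 12.28
tool_pos: [0.4845, 0.0395, 0.3291]
tcp_rot: [-2.171, -2.267, 0.001]
wrist_force: [0.5, 0.5, 0.2]
width: 0.402
t 12.28 pos [0.4845 0.0395 0.3291] F [0.45 0.45 0.17] w 0.402
grasp [0.4842 0.0396 0.1741]
[[-0.0433  0.9991 -0.002 ]
 [ 0.9991  0.0433  0.0011]
 [ 0.0012 -0.002  -1.    ]]
q [ 3.000e-02 -3.300e-02  2.079e+00  1.000e-03  1.098e+00 -1.400e-02]
turn deg [-0.11 -0.07  0.02] shift mm [-1.1 -0.3 70.1]
```

View pics/s9.png

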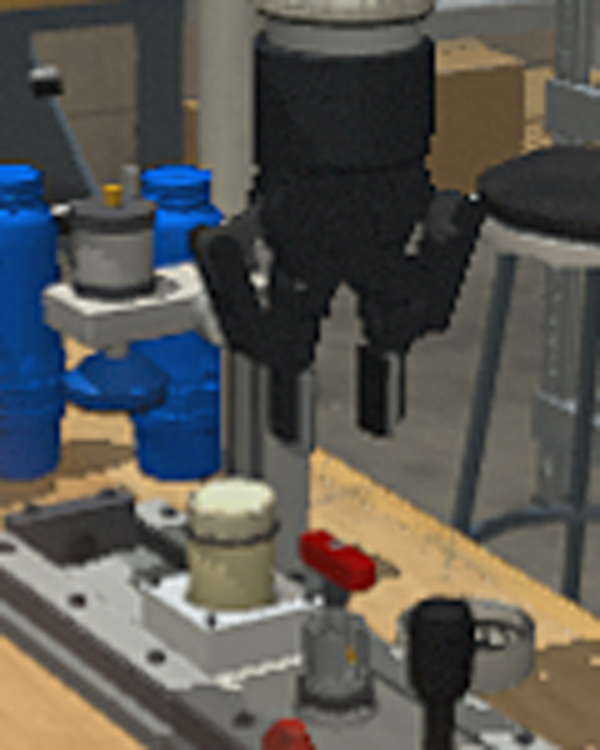

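```bash
python3 -m creep '[{"slide":[-0.04,-0.01,0.3],"angular":[0,0,0]},{"slide":[0,0,0.7],"angular":[0,0,0]},{"slide":[0,0,0.7],"angular":[0,0,0]},{"slide":[0,0,0.4],"angular":[0,0,0]},{"slide":[0,0,0.2],"angular":[0,0,0]}]'
python3 -m creep '[{"slide":[0,0,0.1],"angular":[0,0,0]},{"slide":[0,0,0],"angular":[0,0,0]},{"slide":[0,0,0],"angular":[0,0,0]},{"slide":[0,0,0],"angular":[0,0,0]}]'
python3 -c "
from h import *
goto((.4841,.0384,.104))
save('side','s10',(270,180,350,280),7)"
```

```text
time: 12.75
tool_pos: [0.4831, 0.0383, 0.2691]
tcp_rot: [-2.169, -2.266, 0.006]
wrist_force: [-0.4, -0.3, 0.1]
width: 0.404
time: 13.08
tool_pos: [0.4848, 0.038, 0.2699]
tcp_rot: [-2.172, -2.269, -0.0]
wrist_force: [-0.3, -0.3, -0.2]
width: 0.399
t 13.08 pos [0.4848 0.038  0.2699] F [-0.31 -0.34 -0.21] w 0.399
grasp [0.4847 0.0381 0.1149]
[[-4.330e-02  9.991e-01 -3.000e-04]
 [ 9.991e-01  4.330e-02  7.000e-04]
 [ 7.000e-04 -3.000e-04 -1.000e+00]]
q [ 2.700e-02  3.500e-02  2.132e+00  1.000e-03  9.740e-01 -1.700e-02]
turn deg [-0.02 -0.04  0.02] shift mm [ 0.4 -0.6 10.9]
```

View pics/s10.png

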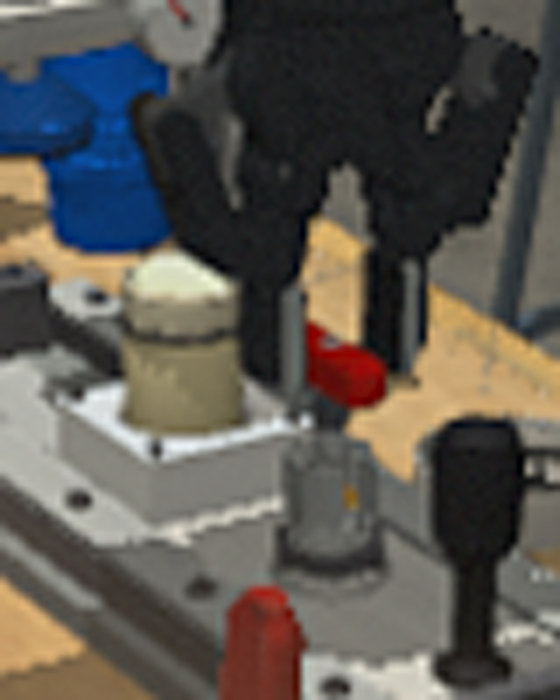

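```bash
python3 -m creep '[{"slide":[0,-0.02,0.2],"angular":[0,0,0]},{"slide":[0,0,0.2],"angular":[0,0,0]},{"slide":[0,0,0],"angular":[0,0,0]},{"slide":[0,0,0],"angular":[0,0,0]},{"slide":[0,0,0],"angular":[0,0,0]}]'
python3 -c "
from h import *
goto((.4841,.0384,.104))"
python3 -m creep '[{"slide":[0,0,0],"angular":[0,0,0]},{"slide":[0,0,0],"angular":[0,0,0]},{"slide":[0,0,0],"angular":[0,0,0]},{"slide":[0,0,0],"angular":[0,0,0]},{"slide":[0,0,0],"angular":[0,0,0]}]' 1 25
python3 -c "
from h import *
goto((.4841,.0384,.104))
print(bot.read_state()['torque'])"
```

```text
time: 13.55
tool_pos: [0.4836, 0.0379, 0.2587]
tcp_rot: [-2.171, -2.267, 0.002]
wrist_force: [0.6, -0.9, -0.5]
width: 0.402
t 13.55 pos [0.4836 0.0379 0.2587] F [ 0.6  -0.88 -0.52] w 0.402
grasp [0.4832 0.038  0.1037]
[[-4.320e-02  9.991e-01 -2.600e-03]
 [ 9.991e-01  4.320e-02  6.000e-04]
 [ 7.000e-04 -2.500e-03 -1.000e+00]]
q [ 2.700e-02  4.900e-02  2.142e+00  1.000e-03  9.530e-01 -1.700e-02]
turn deg [-0.15 -0.04  0.01] shift mm [ 0.5  0.5 -0.3]
time: 13.97
tool_pos: [0.4844, 0.0379, 0.2592]
tcp_rot: [-2.173, -2.269, -0.001]
wrist_force: [5.7, 0.4, -3.4]
width: 0.159
t 13.97 pos [0.4844 0.0379 0.2592] F [ 5.72  0.36 -3.44] w 0.159
grasp [0.4845 0.038  0.1042]
[[-4.320e-02  9.991e-01  3.000e-04]
 [ 9.991e-01  4.320e-02  7.000e-04]
 [ 7.000e-04  4.000e-04 -1.000e+00]]
q [ 2.700e-02  4.900e-02  2.141e+00  1.000e-03  9.510e-01 -1.700e-02]
turn deg [ 0.02 -0.04  0.02] shift mm [ 0.5 -0.3  0.2]
[-0.03429611 -0.68611719 -0.04479954]
```

```bash
python3 -m creep '[{"slide":[0,0.02,0],"angular":[0,0,0]},{"slide":[0,0,0],"angular":[0,0,0]},{"slide":[0,0,0],"angular":[0,0,0]}]'
python3 -c "
from h import *
st();save('side','s11',(270,180,350,280),7)"
```

```text
time: 14.22
tool_pos: [0.4846, 0.0379, 0.2593]
tcp_rot: [-2.172, -2.268, 0.0]
wrist_force: [4.9, -0.3, -2.4]
width: 0.16
t 14.22 pos [0.4846 0.0379 0.2593] F [ 4.86 -0.26 -2.39] w 0.16
grasp [0.4845 0.038  0.1043]
[[-4.330e-02  9.991e-01 -7.000e-04]
 [ 9.991e-01  4.330e-02  6.000e-04]
 [ 7.000e-04 -7.000e-04 -1.000e+00]]
q [ 2.70e-02  4.90e-02  2.14e+00  1.00e-03  9.53e-01 -1.70e-02]
```

View pics/s11.png

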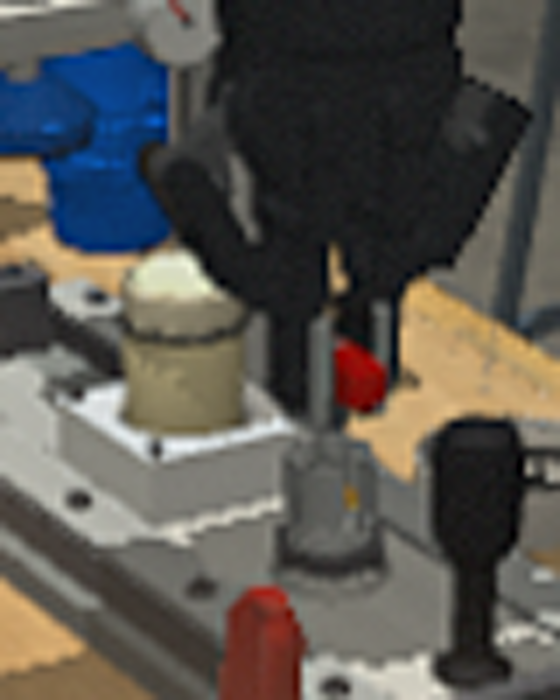

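```bash
python3 -m creep '[{"slide":[0,0.04,0],"angular":[0,0,0]},{"slide":[0,0,0],"angular":[0,0,0]},{"slide":[0,0,-0.04],"angular":[0,0,0]},{"slide":[0,0,0],"angular":[0,0,0]}]'
python3 -c "
from h import *
st()"
```

```text
time: 14.6
tool_pos: [0.4849, 0.0379, 0.2593]
tcp_rot: [-2.171, -2.267, 0.002]
wrist_force: [5.0, 0.2, -5.3]
width: 0.155
t 14.6 pos [0.4849 0.0379 0.2593] F [ 4.98  0.16 -5.25] w 0.155
grasp [0.4846 0.038  0.1043]
[[-4.330e-02  9.991e-01 -2.400e-03]
 [ 9.991e-01  4.330e-02  6.000e-04]
 [ 7.000e-04 -2.400e-03 -1.000e+00]]
q [ 2.700e-02  5.000e-02  2.139e+00  1.000e-03  9.540e-01 -1.700e-02]
```

```bash
python3 -m creep '[{"slide":[0,0,-0.04],"angular":[0,0,0]},{"slide":[0,0,-0.04],"angular":[0,0,0]},{"slide":[0,0,-0.04],"angular":[0,0,0]},{"slide":[0,0,0],"angular":[0,0,0]}]'
python3 -c "
from h import *
st()"
python3 -m creep '[{"slide":[0,0,-0.04],"angular":[0,0,0]},{"slide":[0,0,-0.04],"angular":[0,0,0]},{"slide":[0,0,-0.04],"angular":[0,0,0]},{"slide":[0,0,0],"angular":[0,0,0]}]'
python3 -c "
from h import *
st()"
```

```text
time: 14.93
tool_pos: [0.4849, 0.0379, 0.2619]
tcp_rot: [-2.171, -2.267, 0.002]
wrist_force: [5.4, -0.2, -8.8]
width: 0.156
t 14.93 pos [0.4849 0.0379 0.2619] F [ 5.45 -0.19 -8.83] w 0.156
grasp [0.4845 0.038  0.1069]
[[-4.320e-02  9.991e-01 -2.500e-03]
 [ 9.991e-01  4.320e-02  6.000e-04]
 [ 7.000e-04 -2.500e-03 -1.000e+00]]
q [ 2.700e-02  4.700e-02  2.137e+00  1.000e-03  9.600e-01 -1.700e-02]
time: 15.27
tool_pos: [0.4849, 0.0379, 0.2648]
tcp_rot: [-2.171, -2.267, 0.002]
wrist_force: [6.2, -0.0, -10.9]
width: 0.156
t 15.27 pos [0.4849 0.0379 0.2648] F [  6.16  -0.04 -10.9 ] w 0.156
grasp [0.4845 0.038  0.1098]
[[-4.320e-02  9.991e-01 -2.600e-03]
 [ 9.991e-01  4.320e-02  6.000e-04]
 [ 7.000e-04 -2.500e-03 -1.000e+00]]
q [ 2.700e-02  4.300e-02  2.135e+00  1.000e-03  9.660e-01 -1.700e-02]
```

```bash
python3 -m creep '[{"slide":[0,0,-0.04],"angular":[0,0,0]},{"slide":[0,0,-0.04],"angular":[0,0,0]},{"slide":[0,0,0],"angular":[0,0,0]}]'
python3 -c "
from h import *
st();save('side','s12',(270,180,350,280),7)"
python3 -m creep '[{"slide":[0,0,-0.04],"angular":[0,0,0]},{"slide":[0,0,0],"angular":[0,0,0]}]'
python3 -m creep '[{"slide":[0,0,-0.04],"angular":[0,0,0]},{"slide":[0,0,0],"angular":[0,0,0]}]'
```

```text
time: 15.52
tool_pos: [0.4849, 0.0379, 0.2667]
tcp_rot: [-2.171, -2.267, 0.002]
wrist_force: [5.9, 0.9, -9.6]
width: 0.157
t 15.52 pos [0.4849 0.0379 0.2667] F [ 5.86  0.86 -9.63] w 0.157
grasp [0.4845 0.038  0.1117]
[[-4.320e-02  9.991e-01 -2.600e-03]
 [ 9.991e-01  4.320e-02  6.000e-04]
 [ 7.000e-04 -2.600e-03 -1.000e+00]]
q [ 2.700e-02  4.100e-02  2.134e+00  1.000e-03  9.700e-01 -1.700e-02]
time: 15.73
tool_pos: [0.4849, 0.0379, 0.2676]
tcp_rot: [-2.171, -2.267, 0.002]
wrist_force: [6.4, 0.9, -9.7]
width: 0.159
time: 15.9
tool_pos: [0.4849, 0.0379, 0.2686]
tcp_rot: [-2.171, -2.267, 0.002]
wrist_force: [6.6, 0.8, -10.2]
width: 0.158
```

View pics/s12.png

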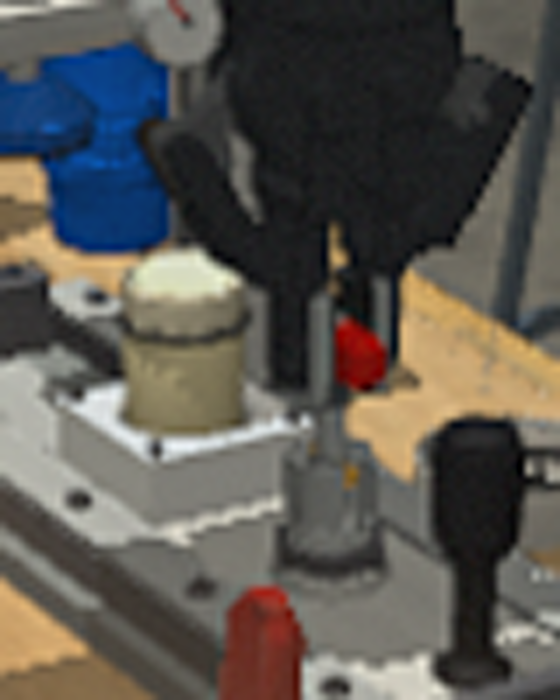

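```bash
for i in 1; do python3 -m creep '[{"slide":[0,0,-0.03],"angular":[0,0,0]},{"slide":[0,0,0],"angular":[0,0,0]}]'; done
python3 -m creep '[{"slide":[0,0,-0.03],"angular":[0,0,0]},{"slide":[0,0,0],"angular":[0,0,0]}]'|grep -E "pos|force"
```

```text
time: 16.07
tool_pos: [0.4849, 0.0379, 0.2693]
tcp_rot: [-2.171, -2.267, 0.002]
wrist_force: [6.1, 0.7, -9.6]
width: 0.16
tool_pos: [0.4849, 0.0379, 0.27]
wrist_force: [6.6, 0.2, -10.3]
```

```bash
python3 -m creep '[{"slide":[0,0,-0.03],"angular":[0,0,0]},{"slide":[0,0,0],"angular":[0,0,0]}]'|grep -E "pos|force"
```

```text
tool_pos: [0.4849, 0.0379, 0.2708]
wrist_force: [6.9, -0.5, -11.2]
```

```bash
python3 -m creep '[{"slide":[0,0,-0.04],"angular":[0,0,0]},{"slide":[0,0,0],"angular":[0,0,0]}]'|grep -E "pos|force"
```

```text
tool_pos: [0.4849, 0.0379, 0.2718]
wrist_force: [7.4, -0.6, -10.5]
```

```bash
python3 -m creep '[{"slide":[0,0,-0.04],"angular":[0,0,0]},{"slide":[0,0,0],"angular":[0,0,0]}]'|grep -E "pos|force"
```

```text
tool_pos: [0.4849, 0.0379, 0.2727]
wrist_force: [6.9, 0.0, -11.3]
```

```bash
python3 -m creep '[{"slide":[0,0,-0.04],"angular":[0,0,0]},{"slide":[0,0,0],"angular":[0,0,0]}]'|grep -E "pos|force"
```

```text
tool_pos: [0.4849, 0.0379, 0.2737]
wrist_force: [7.0, 0.7, -10.8]
```

Lift is now about 14.4 mm and the pull is still smooth.

```bash
python3 -m creep '[{"slide":[0,0,-0.04],"angular":[0,0,0]},{"slide":[0,0,0],"angular":[0,0,0]}]'|grep -E "pos|force"
```

```text
tool_pos: [0.4849, 0.0379, 0.2747]
wrist_force: [7.0, 0.2, -11.0]
```

```bash
python3 -m creep '[{"slide":[0,0,-0.04],"angular":[0,0,0]},{"slide":[0,0,0],"angular":[0,0,0]}]'|grep -E "pos|force"
```

```text
tool_pos: [0.4849, 0.0379, 0.2757]
wrist_force: [6.9, 0.6, -11.0]
```

```bash
python3 -m creep '[{"slide":[0,0,-0.04],"angular":[0,0,0]},{"slide":[0,0,0],"angular":[0,0,0]}]'|grep -E "pos|force"
```

```text
tool_pos: [0.4848, 0.0379, 0.2761]
wrist_force: [9.1, 0.1, -15.2]
```

```bash
python3 -m creep '[{"slide":[0,0,0.045],"angular":[0,0,0]},{"slide":[0,0,0],"angular":[0,0,0]},{"slide":[0,0,0],"angular":[0,0,0]}]'|grep -E "pos|force"; python3 -c "
from h import *
st()"
```

```text
tool_pos: [0.4849, 0.0379, 0.2753]
wrist_force: [7.2, 0.1, -11.9]
t 17.65 pos [0.4849 0.0379 0.2753] F [  7.23   0.06 -11.88] w 0.158
grasp [0.4844 0.038  0.1203]
[[-4.320e-02  9.991e-01 -2.800e-03]
 [ 9.991e-01  4.320e-02  6.000e-04]
 [ 8.000e-04 -2.800e-03 -1.000e+00]]
q [ 2.700e-02  2.900e-02  2.127e+00  1.000e-03  9.880e-01 -1.700e-02]
```

```bash
python3 -c "
from h import *
print(bot.read_state()['torque'])"
python3 -m creep '[{"slide":[0,0,0],"angular":[0,0,-0.6]},{"slide":[0,0,0],"angular":[0,0,-0.6]},{"slide":[0,0,0],"angular":[0,0,-0.4]},{"slide":[0,0,0],"angular":[0,0,0]}]'|grep -E "pos|force"; python3 -c "
from h import *
st();print(bot.read_state()['torque'])"
```

```text
[ 0.11656187 -1.20932269 -0.03712498]
tool_pos: [0.485, 0.0379, 0.2754]
wrist_force: [8.4, 0.7, -13.0]
t 17.98 pos [0.485  0.0379 0.2754] F [  8.44   0.71 -12.96] w 0.158
grasp [0.4846 0.038  0.1204]
[[-1.555e-01  9.878e-01 -2.400e-03]
 [ 9.878e-01  1.555e-01  6.000e-04]
 [ 1.000e-03 -2.300e-03 -1.000e+00]]
q [ 2.700e-02  2.900e-02  2.127e+00  1.000e-03  9.880e-01 -1.300e-01]
[-0.034473   -1.1934105   0.01481422]
```

```bash
python3 -m creep '[{"slide":[0,0,0],"angular":[0,0,-0.7]},{"slide":[0,0,0],"angular":[0,0,-0.7]},{"slide":[0,0,0],"angular":[0,0,-0.7]},{"slide":[0,0,0],"angular":[0,0,-0.7]},{"slide":[0,0,0],"angular":[0,0,0]}]'|grep -E "pos|force"; python3 -c "
from h import *
st();print(bot.read_state()['torque'])"
```

```text
tool_pos: [0.4851, 0.038, 0.2755]
wrist_force: [8.7, 1.3, -11.4]
t 18.4 pos [0.4851 0.038  0.2755] F [  8.75   1.34 -11.35] w 0.158
grasp [0.4848 0.0381 0.1205]
[[-3.452e-01  9.385e-01 -2.000e-03]
 [ 9.385e-01  3.452e-01  7.000e-04]
 [ 1.300e-03 -1.600e-03 -1.000e+00]]
q [ 2.700e-02  2.900e-02  2.126e+00  1.000e-03  9.880e-01 -3.260e-01]
[ 6.27986277e-02 -1.21072724e+00 -4.32748885e-04]
```

```bash
python3 -m creep '[{"slide":[-0.015,0.04,0],"angular":[0,0,-0.7]},{"slide":[0,0,0],"angular":[0,0,-0.7]},{"slide":[0,0,0],"angular":[0,0,-0.7]},{"slide":[0,0,0],"angular":[0,0,-0.7]},{"slide":[0,0,0],"angular":[0,0,-0.7]}]'|grep -E "pos|force"
python3 -c "
from h import *
st();print(bot.read_state()['torque'])"
```

```text
tool_pos: [0.4857, 0.038, 0.2752]
wrist_force: [6.4, 1.4, -11.5]
t 18.82 pos [0.4857 0.038  0.2752] F [  6.36   1.44 -11.49] w 0.163
grasp [0.4851 0.0382 0.1202]
[[-5.622e-01  8.270e-01 -3.600e-03]
 [ 8.270e-01  5.622e-01  9.000e-04]
 [ 2.800e-03 -2.400e-03 -1.000e+00]]
q [ 2.700e-02  3.100e-02  2.125e+00  1.000e-03  9.890e-01 -5.710e-01]
[ 0.06723472 -1.12614286  0.02424892]
```

```bash
python3 -m creep '[{"slide":[0,0,-0.012],"angular":[0,0,-0.8]},{"slide":[0,0,0],"angular":[0,0,-0.8]},{"slide":[0,0,0],"angular":[0,0,-0.8]},{"slide":[0,0,0],"angular":[0,0,-0.8]},{"slide":[0,0,0],"angular":[0,0,-0.8]}]'|grep -E "pos|force"
python3 -m creep '[{"slide":[0,0,0],"angular":[0,0,-0.8]},{"slide":[0,0,0],"angular":[0,0,-0.8]},{"slide":[0,0,0],"angular":[0,0,-0.8]},{"slide":[0,0,0],"angular":[0,0,0]},{"slide":[0,0,0],"angular":[0,0,0]}]'|grep -E "pos|force"
python3 -c "
from h import *
s,M=st();print(bot.read_state()['torque']);print('jaw',np.degrees(np.arctan2(M[1,1],M[0,1])))
save('side','s13',(270,170,350,270),7)"
```

```text
tool_pos: [0.4859, 0.0382, 0.2756]
wrist_force: [6.7, 2.4, -11.9]
tool_pos: [0.4859, 0.0383, 0.2756]
wrist_force: [7.8, 3.0, -11.8]
t 19.65 pos [0.4859 0.0383 0.2756] F [  7.78   2.97 -11.76] w 0.162
grasp [0.4855 0.0385 0.1206]
[[-8.632e-01  5.048e-01 -2.700e-03]
 [ 5.048e-01  8.632e-01  1.500e-03]
 [ 3.100e-03 -1.000e-04 -1.000e+00]]
q [ 2.700e-02  3.100e-02  2.124e+00  2.000e-03  9.890e-01 -1.016e+00]
[ 0.19028042 -1.18043602  0.02263092]
jaw 59.681048807283474
```

View pics/s13.png

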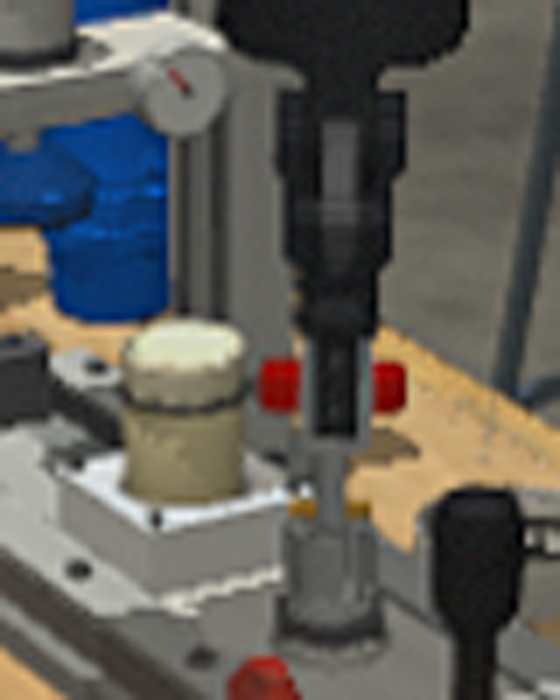

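```bash
python3 -m creep '[{"slide":[0,0,0],"angular":[0,0,-0.8]},{"slide":[0,0,0],"angular":[0,0,-0.8]},{"slide":[0,0,0],"angular":[0,0,-0.8]},{"slide":[0,0,0],"angular":[0,0,-0.8]},{"slide":[0,0,0],"angular":[0,0,0]}]'|grep -E "pos|force"
python3 -m creep '[{"slide":[0,0,0],"angular":[0,0,0]},{"slide":[0,0,0],"angular":[0,0,0]}]'|grep -E "pos|force"
python3 -c "
from h import *
s,M=st();print(bot.read_state()['torque']);print('jaw',np.degrees(np.arctan2(M[1,1],M[0,1])))"
```

```text
tool_pos: [0.486, 0.0384, 0.2757]
wrist_force: [7.3, 2.9, -12.3]
tool_pos: [0.486, 0.0384, 0.2757]
wrist_force: [7.4, 2.7, -11.4]
t 20.28 pos [0.486  0.0384 0.2757] F [  7.44   2.74 -11.45] w 0.155
grasp [0.4856 0.0387 0.1207]
[[-0.9535  0.3012 -0.0024]
 [ 0.3012  0.9536  0.0019]
 [ 0.0029  0.001  -1.    ]]
q [ 2.700e-02  3.100e-02  2.124e+00  2.000e-03  9.890e-01 -1.239e+00]
[ 0.35257421 -1.25428885  0.00180578]
jaw 72.46867343521544
```

```bash
python3 -m creep '[{"slide":[0,0,0.02],"angular":[0,0,0]},{"slide":[0,0,0.02],"angular":[0,0,0]},{"slide":[0,0,0.02],"angular":[0,0,0]},{"slide":[0,0,0.02],"angular":[0,0,0]},{"slide":[0,0,0],"angular":[0,0,0]}]'|grep -E "pos|force"
```

```text
tool_pos: [0.486, 0.0384, 0.2737]
wrist_force: [7.8, 3.6, -12.1]
```

```bash
python3 -m creep '[{"slide":[0,0,0.02],"angular":[0,0,0]},{"slide":[0,0,0.02],"angular":[0,0,0]},{"slide":[0,0,0],"angular":[0,0,0]}]'|grep -E "pos|force"
```

```text
tool_pos: [0.486, 0.0384, 0.2728]
wrist_force: [8.3, 3.1, -11.8]
```

```bash
python3 -m creep '[{"slide":[0,0,0.02],"angular":[0,0,0]},{"slide":[0,0,0.02],"angular":[0,0,0]},{"slide":[0,0,0],"angular":[0,0,0]}]'|grep -E "pos|force"
```

```text
tool_pos: [0.486, 0.0385, 0.2718]
wrist_force: [7.2, 3.1, -11.0]
```

```bash
python3 -m creep '[{"slide":[0,0,0.02],"angular":[0,0,0]},{"slide":[0,0,0],"angular":[0,0,0]},{"slide":[0,0,0],"angular":[0,0,0]}]'|grep -E "pos|force"; python3 -c "
from h import *
save('side','s14',(270,170,350,270),7)"
```

```text
tool_pos: [0.486, 0.0385, 0.2718]
wrist_force: [5.6, 3.2, -7.7]
```

View pics/s14.png

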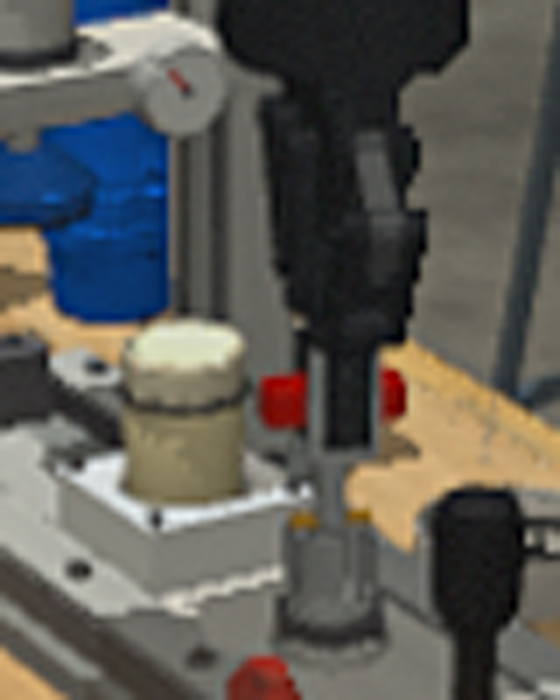

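```bash
python3 -m creep '[{"slide":[0,0,0.03],"angular":[0,0,0]},{"slide":[0,0,0.03],"angular":[0,0,0]},{"slide":[0,0,0.02],"angular":[0,0,0]},{"slide":[0,0,0],"angular":[0,0,0]},{"slide":[0,0,0],"angular":[0,0,0]}]'|grep -E "pos|force"; python3 -c "
from h import *
st()"
```

```text
tool_pos: [0.4862, 0.0384, 0.2716]
wrist_force: [-1.1, 4.7, 5.7]
t 21.92 pos [0.4862 0.0384 0.2716] F [-1.06  4.73  5.68] w 0.156
grasp [0.4859 0.0387 0.1166]
[[-9.536e-01  3.012e-01 -2.300e-03]
 [ 3.012e-01  9.536e-01  1.700e-03]
 [ 2.700e-03  9.000e-04 -1.000e+00]]
q [ 2.700e-02  3.700e-02  2.127e+00  2.000e-03  9.800e-01 -1.239e+00]
```

```bash
python3 -m creep '[{"slide":[0,0,-0.05],"angular":[0,0,0]},{"slide":[0,0,0],"angular":[0,0,0]},{"slide":[0,0,0],"angular":[0,0,0]}]'|grep -E "pos|force"
python3 -m creep '[{"slide":[0,0,0],"angular":[0,0,0]},{"slide":[0,0,0],"angular":[0,0,0]},{"slide":[0,0,0],"angular":[0,0,0]},{"slide":[0,0,0],"angular":[0,0,0]},{"slide":[0,0,0],"angular":[0,0,0]}]' 0.2
python3 -c "
from h import *
goto((.485,.038,.2),72.5)
save('side','s15',(270,170,350,270),7)"
```

```text
tool_pos: [0.4861, 0.0384, 0.2717]
wrist_force: [2.5, 5.5, -2.1]
time: 22.58
tool_pos: [0.4861, 0.0377, 0.272]
tcp_rot: [-0.478, -3.102, 0.0]
wrist_force: [-0.4, -0.3, 0.5]
width: 0.402
t 22.58 pos [0.4861 0.0377 0.272 ] F [-0.36 -0.32  0.55] w 0.402
grasp [0.4857 0.0378 0.117 ]
[[-9.536e-01  3.012e-01 -2.700e-03]
 [ 3.012e-01  9.536e-01  3.000e-04]
 [ 2.700e-03 -5.000e-04 -1.000e+00]]
q [ 0.026  0.036  2.127  0.     0.981 -1.239]
turn deg [-0.03 -0.15 -0.03] shift mm [  1.3  -0.1 -83. ]
```

View pics/s15.png

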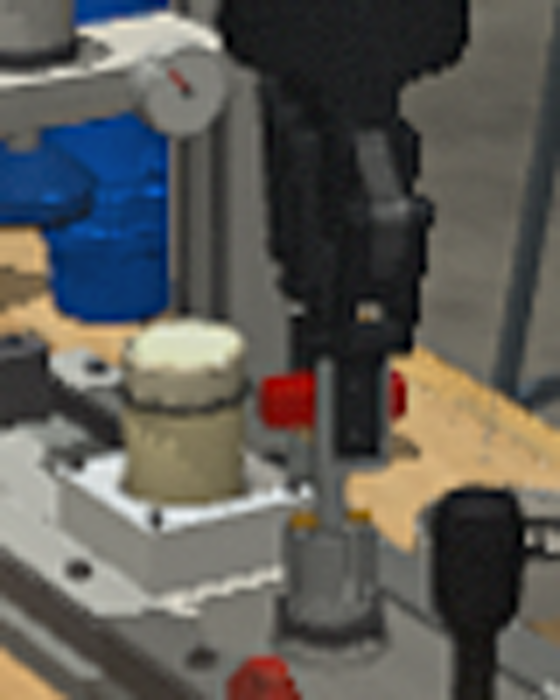

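```bash
python3 -m creep '[{"slide":[0,0,-0.3],"angular":[0,0,0]},{"slide":[0,0,-0.6],"angular":[0,0,0]},{"slide":[0,0,-0.9],"angular":[0,0,0]},{"slide":[0,0,-0.9],"angular":[0,0,0]},{"slide":[0,0,-0.6],"angular":[0,0,0.5]}]'|grep pos
python3 -m creep '[{"slide":[0,0,0],"angular":[0,0,1]},{"slide":[0,0,0],"angular":[0,0,1]},{"slide":[0,0,0],"angular":[0,0,1]},{"slide":[0,0,0],"angular":[0,0,1]},{"slide":[0,0,0],"angular":[0,0,1]}]' 1 20|grep pos
python3 -m creep '[{"slide":[0,0,0],"angular":[0,0,1]},{"slide":[0,0,0],"angular":[0,0,1]},{"slide":[0,0,0],"angular":[0,0,1]},{"slide":[0,0,0],"angular":[0,0,1]},{"slide":[0,0,0],"angular":[0,0,1]}]'|grep pos
python3 -m creep '[{"slide":[0,0,0],"angular":[0,0,1]},{"slide":[0,0,0],"angular":[0,0,1]},{"slide":[0,0,0],"angular":[0,0,1]},{"slide":[0,0,0],"angular":[0,0,1]},{"slide":[0,0,0],"angular":[0,0,1]}]'|grep pos
python3 -m creep '[{"slide":[0,0,0],"angular":[0,0,1]},{"slide":[0,0,0],"angular":[0,0,1]},{"slide":[0,0,0],"angular":[0,0,0]}]'|grep pos
python3 -c "
from h import *
goto((.4896,-.0866,.2),2.5)"
```

```text
tool_pos: [0.4869, 0.0379, 0.3574]
tool_pos: [0.4864, 0.0378, 0.3554]
tool_pos: [0.4864, 0.0378, 0.3552]
tool_pos: [0.4865, 0.0378, 0.3553]
tool_pos: [0.4865, 0.0379, 0.3553]
t 24.55 pos [0.4865 0.0379 0.3553] F [-0.4   0.3   0.55] w 0.003
grasp [0.4862 0.0379 0.2003]
[[-4.160e-02  9.991e-01 -1.500e-03]
 [ 9.991e-01  4.160e-02  5.000e-04]
 [ 6.000e-04 -1.500e-03 -1.000e+00]]
q [ 2.600e-02 -5.500e-02  2.049e+00  1.000e-03  1.150e+00 -1.500e-02]
turn deg [-0.09 -0.03 -0.12] shift mm [-124.5   -2.     0.2]
```

```bash
python3 -m creep '[{"slide":[-0.5,0,0],"angular":[0,0,0]},{"slide":[-1,-0.04,0],"angular":[0,0,0]},{"slide":[-1,-0.04,0],"angular":[0,0,-0.03]},{"slide":[-1,0,0],"angular":[0,0,0]},{"slide":[-1,0,0],"angular":[0,0,0]}]'|grep pos
python3 -m creep '[{"slide":[-0.5,0,0],"angular":[0,0,0]},{"slide":[0,0,0],"angular":[0,0,0]},{"slide":[0,0,0],"angular":[0,0,0]},{"slide":[0,0,0],"angular":[0,0,0]}]'|grep pos
python3 -c "
from h import *
goto((.4896,-.0866,.1),2.5)
save('top','t16',(180,180,420,320),3.3);save('side','s16',(230,120,390,300),4)"
```

```text
tool_pos: [0.4893, -0.0756, 0.3551]
tool_pos: [0.4899, -0.0865, 0.3545]
t 25.3 pos [ 0.4899 -0.0865  0.3545] F [ 0.02  0.48 -0.75] w -0.001
grasp [ 0.4896 -0.0863  0.1995]
[[-0.0458  0.9989 -0.0023]
 [ 0.999   0.0458  0.0013]
 [ 0.0014 -0.0023 -1.    ]]
q [-2.250e-01 -3.500e-02  2.031e+00  1.000e-03  1.149e+00 -2.710e-01]
turn deg [-0.13 -0.08  0.12] shift mm [-0.2 -0.1 99.5]
```

View pics/t16.png

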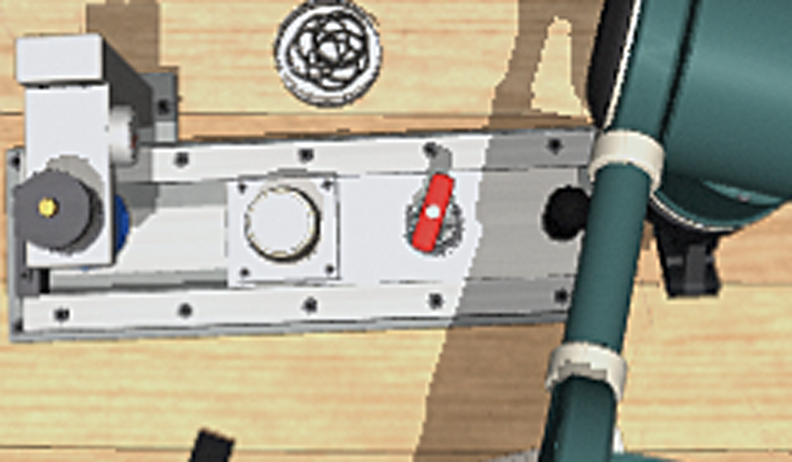

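View pics/s16.png

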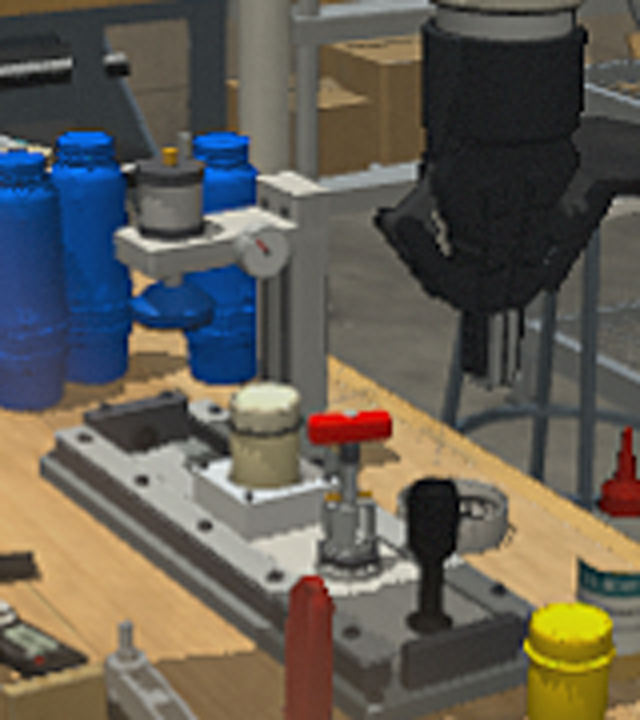

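```bash
python3 -m creep '[{"slide":[0,0,0.4],"angular":[0,0,0]},{"slide":[0,0,0.9],"angular":[0,0,0]},{"slide":[0,0,1],"angular":[0,0,0]},{"slide":[0,0,0.9],"angular":[0,0,0]},{"slide":[0,0,0.5],"angular":[0,0,0]}]'|grep pos
python3 -m creep '[{"slide":[0,0,0.3],"angular":[0,0,0.03]},{"slide":[0,0,0],"angular":[0,0,0]},{"slide":[0,0,0],"angular":[0,0,0]},{"slide":[0,0,0],"angular":[0,0,0]}]'|grep pos
python3 -c "
from h import *
goto((.4896,-.0866,.1),2.5)
save('side','s17',(300,180,400,290),6)
print(proj('top',(.4805,.128,.104)),'seen',180+283/3.3-.35,180+221/3.3-.35)"
```

```text
tool_pos: [0.4883, -0.0859, 0.2585]
tool_pos: [0.4904, -0.0869, 0.2555]
t 26.15 pos [ 0.4904 -0.0869  0.2555] F [ 0.26 -0.19  0.34] w 0.002
grasp [ 0.4904 -0.0869  0.1005]
[[-4.37e-02  9.99e-01 -3.00e-04]
 [ 9.99e-01  4.37e-02  2.00e-04]
 [ 2.00e-04 -3.00e-04 -1.00e+00]]
q [-0.225  0.077  2.119  0.     0.946 -0.269]
turn deg [-0.02 -0.01  0.01] shift mm [ 0.4 -0.8  0.5]
(np.float64(263.98063076308745), np.float64(246.36053071519498)) seen 265.4075757575757 246.61969696969697
```

View pics/s17.png

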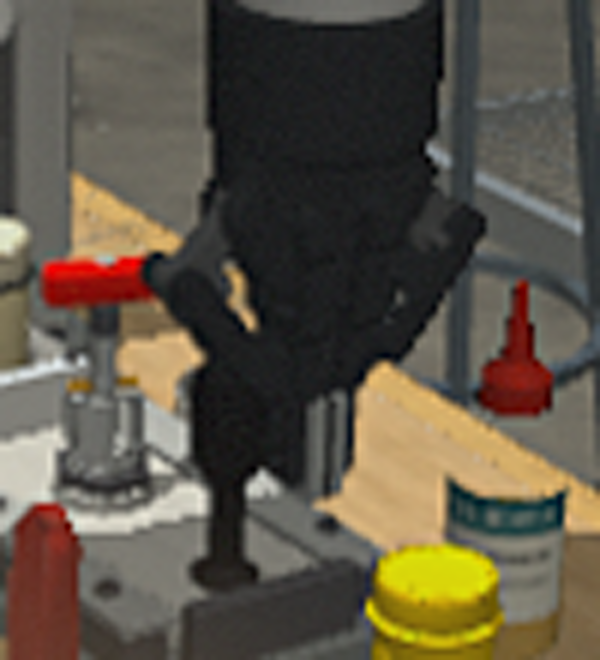

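```bash
python3 -m creep '[{"slide":[0.2,0,0],"angular":[0,0,0]},{"slide":[0.3,0,0],"angular":[0,0,0]},{"slide":[0.1,0,0],"angular":[0,0,0]},{"slide":[0.06,0,0],"angular":[0,0,0]},{"slide":[0.06,0,0],"angular":[0,0,0]}]'|grep -E "pos|force"
python3 -m creep '[{"slide":[0.06,0,0],"angular":[0,0,0]},{"slide":[0.06,0,0],"angular":[0,0,0]},{"slide":[0.06,0,0],"angular":[0,0,0]}]'|grep -E "pos|force"
python3 -m creep '[{"slide":[0.06,0,0],"angular":[0,0,0]},{"slide":[0.06,0,0],"angular":[0,0,0]},{"slide":[0.06,0,0],"angular":[0,0,0]}]'|grep -E "pos|force"
```

```text
tool_pos: [0.489, -0.0686, 0.2548]
wrist_force: [-0.1, 0.4, -0.2]
tool_pos: [0.4888, -0.0648, 0.2546]
wrist_force: [-0.5, -2.6, 0.4]
tool_pos: [0.4886, -0.0602, 0.2546]
wrist_force: [-0.3, -2.3, 0.4]
```

```bash
python3 -m creep '[{"slide":[0.08,0,0],"angular":[0,0,0]},{"slide":[0.1,0,0],"angular":[0,0,0]},{"slide":[0.12,0,0],"angular":[0,0,0]},{"slide":[0.14,0,0],"angular":[0,0,0]},{"slide":[0.14,0,0],"angular":[0,0,0]}]'|grep -E "pos|force"
python3 -m creep '[{"slide":[0.14,0,0],"angular":[0,0,0]},{"slide":[0.14,0,0],"angular":[0,0,0]},{"slide":[0.14,0,0],"angular":[0,0,0]},{"slide":[0.14,0,0],"angular":[0,0,0]},{"slide":[0.14,0,0],"angular":[0,0,0]}]'|grep -E "pos|force"
python3 -c "
from h import *
st();save('side','s18',(230,120,390,300),4)"
```

```text
tool_pos: [0.488, -0.0452, 0.2546]
wrist_force: [-0.4, -2.5, 0.3]
tool_pos: [0.4872, -0.0277, 0.2546]
wrist_force: [0.8, -3.2, -1.0]
t 27.95 pos [ 0.4872 -0.0277  0.2546] F [ 0.77 -3.24 -0.98] w -0.001
grasp [ 0.4869 -0.0276  0.0996]
[[-4.330e-02  9.991e-01 -2.100e-03]
 [ 9.991e-01  4.330e-02  6.000e-04]
 [ 7.000e-04 -2.000e-03 -1.000e+00]]
q [-0.108  0.06   2.14   0.     0.944 -0.152]
```

View pics/s18.png

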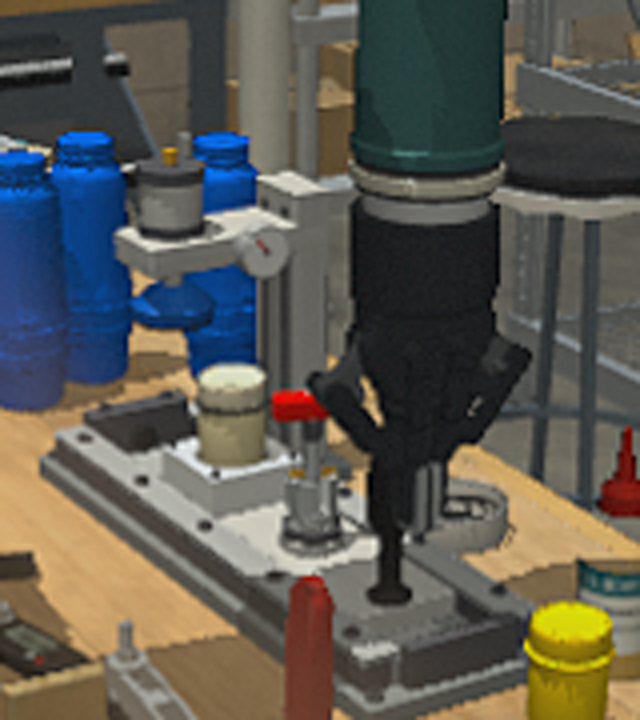

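```bash
python3 -m creep '[{"slide":[0.14,0,0],"angular":[0,0,0]},{"slide":[0.14,0,0],"angular":[0,0,0]},{"slide":[0.14,0,0],"angular":[0,0,0]},{"slide":[0.14,0,0],"angular":[0,0,0]},{"slide":[0.14,0,0],"angular":[0,0,0]}]'|grep -E "pos|force"
python3 -m creep '[{"slide":[0.14,0,0],"angular":[0,0,0]},{"slide":[0.14,0,0],"angular":[0,0,0]},{"slide":[0.14,0,0],"angular":[0,0,0]},{"slide":[0.14,0,0],"angular":[0,0,0]},{"slide":[0.14,0,0],"angular":[0,0,0]}]'|grep -E "pos|force"
python3 -m creep '[{"slide":[0.14,0,0],"angular":[0,0,0]},{"slide":[0.12,0,0],"angular":[0,0,0]},{"slide":[0.12,0,0],"angular":[0,0,0]},{"slide":[0.1,0,0],"angular":[0,0,0]},{"slide":[0.08,0,0],"angular":[0,0,0]}]'|grep -E "pos|force"
python3 -c "
from h import *
st();save('side','s19',(230,120,390,300),4)"
```

```text
tool_pos: [0.4864, -0.0103, 0.2545]
wrist_force: [0.8, -2.1, -0.2]
tool_pos: [0.4856, 0.0073, 0.2545]
wrist_force: [0.7, -2.6, -0.9]
tool_pos: [0.485, 0.0212, 0.2545]
wrist_force: [0.3, -2.8, 0.1]
t 29.25 pos [0.485  0.0212 0.2545] F [ 0.27 -2.75  0.15] w 0.003
grasp [0.4847 0.0213 0.0995]
[[-4.340e-02  9.991e-01 -2.300e-03]
 [ 9.991e-01  4.340e-02  7.000e-04]
 [ 8.000e-04 -2.300e-03 -1.000e+00]]
q [-8.000e-03  5.500e-02  2.145e+00  1.000e-03  9.440e-01 -5.200e-02]
```

View pics/s19.png

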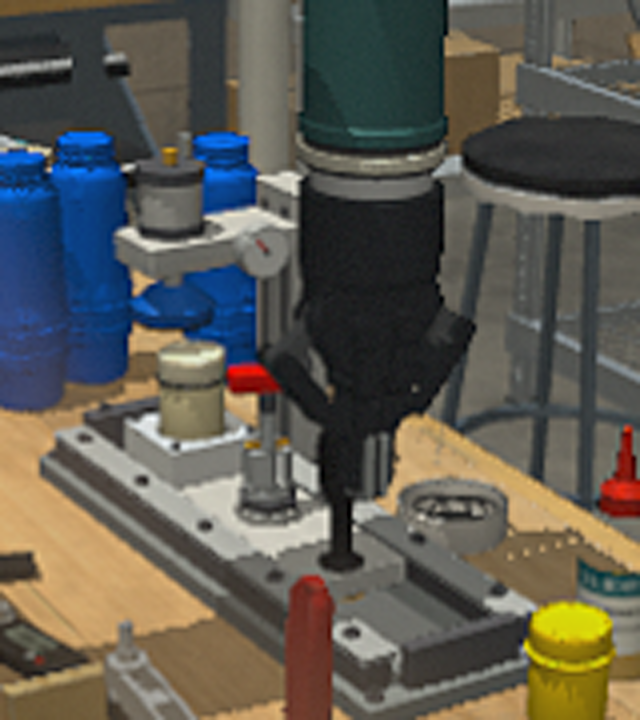

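About 22 mm are left, so I'll slow down.

```bash
python3 -m creep '[{"slide":[0.08,0,0],"angular":[0,0,0]},{"slide":[0.08,0,0],"angular":[0,0,0]},{"slide":[0.08,0,0],"angular":[0,0,0]},{"slide":[0.08,0,0],"angular":[0,0,0]},{"slide":[0.06,0,0],"angular":[0,0,0]}]'|grep -E "pos|force"
python3 -m creep '[{"slide":[0.05,0,0],"angular":[0,0,0]},{"slide":[0.05,0,0],"angular":[0,0,0]},{"slide":[0.04,0,0],"angular":[0,0,0]},{"slide":[0.04,0,0],"angular":[0,0,0]}]'|grep -E "pos|force"
```

```text
tool_pos: [0.4846, 0.0306, 0.2546]
wrist_force: [-1.1, -2.9, -0.6]
tool_pos: [0.4844, 0.0349, 0.2546]
wrist_force: [-0.9, -4.1, 0.3]
```

```bash
python3 -m creep '[{"slide":[0.04,0,0],"angular":[0,0,0]},{"slide":[0.04,0,0],"angular":[0,0,0]},{"slide":[0.04,0,0],"angular":[0,0,0]}]'|grep -E "pos|force"
```

```text
tool_pos: [0.4843, 0.038, 0.2546]
wrist_force: [0.3, -2.4, -1.5]
```

```bash
python3 -m creep '[{"slide":[0.04,0,0],"angular":[0,0,0]},{"slide":[0.04,0,0],"angular":[0,0,0]}]'|grep -E "pos|force"
```

```text
tool_pos: [0.4842, 0.04, 0.2546]
wrist_force: [-0.1, -2.6, -0.1]
```

```bash
python3 -m creep '[{"slide":[0.04,0,0],"angular":[0,0,0]},{"slide":[0.04,0,0],"angular":[0,0,0]}]'|grep -E "pos|force"
```

```text
tool_pos: [0.4842, 0.042, 0.2546]
wrist_force: [-0.4, -2.0, -1.3]
```

```bash
python3 -m creep '[{"slide":[0.03,0,0],"angular":[0,0,0]},{"slide":[0.03,0,0],"angular":[0,0,0]}]'|grep -E "pos|force"
```

```text
tool_pos: [0.4841, 0.0435, 0.2546]
wrist_force: [0.4, -2.3, -0.5]
```

```bash
python3 -m creep '[{"slide":[0.03,0,0],"angular":[0,0,0]},{"slide":[0.03,0,0],"angular":[0,0,0]}]'|grep -E "pos|force"
```

```text
tool_pos: [0.484, 0.0444, 0.2546]
wrist_force: [-0.5, -9.2, -1.4]
```

```bash
python3 -m creep '[{"slide":[0,0,0],"angular":[0,0,0]},{"slide":[0,0,0],"angular":[0,0,0]},{"slide":[0,0,0],"angular":[0,0,0]}]'|grep -E "pos|force"
python3 -m creep '[{"slide":[-0.1,0,0],"angular":[0,0,0]},{"slide":[-0.3,0,0],"angular":[0,0,0]},{"slide":[-0.6,0,0],"angular":[0,0,0]},{"slide":[-0.6,0,0],"angular":[0,0,0]},{"slide":[-0.4,0,-0.4],"angular":[0,0,0]}]'|grep -E "pos|force"
python3 -m creep '[{"slide":[-0.8,0,-0.8],"angular":[0,0,0]},{"slide":[-1,0,-0.8],"angular":[0,0,0]},{"slide":[-1,0,-0.8],"angular":[0,0,0]},{"slide":[-1,0,0],"angular":[0,0,0]},{"slide":[-0.5,0,0],"angular":[0,0,0]}]'|grep -E "pos|force"
python3 - <<'E'
from h import *
st()
p,d=save('top','t20',(180,180,420,320),3.3);save('side','s20',(230,120,390,300),4)
E
```

```text
tool_pos: [0.484, 0.0443, 0.2545]
wrist_force: [-0.1, -5.8, -1.3]
tool_pos: [0.4854, -0.0059, 0.2633]
wrist_force: [-0.1, 0.1, -1.1]
tool_pos: [0.4921, -0.115, 0.3276]
wrist_force: [0.1, 0.3, -0.6]
t 32.05 pos [ 0.4921 -0.115   0.3276] F [ 0.07  0.3  -0.65] w -0.002
grasp [ 0.4926 -0.1152  0.1726]
[[-0.0416  0.9991  0.0034]
 [ 0.9991  0.0416 -0.001 ]
 [-0.0012  0.0034 -1.    ]]
q [-0.279  0.004  2.045 -0.     1.089 -0.32 ]
```

View pics/t20.png

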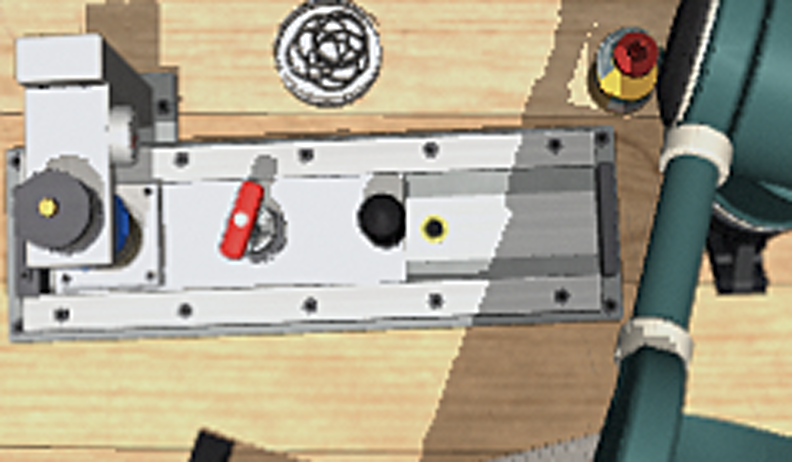

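View pics/s20.png

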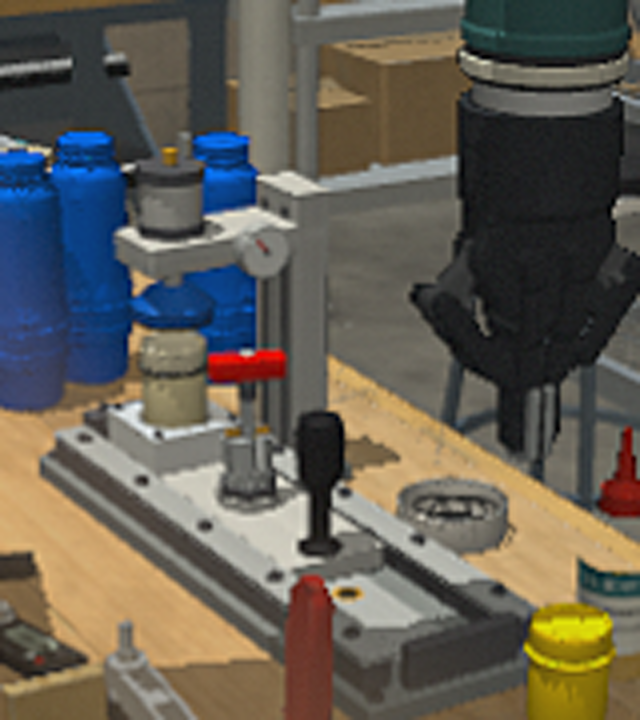

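```bash
python3 - <<'E'
from h import *
hs=onz('top',180+381.5/3.3-.35,180+219/3.3-.35,.113);print('handle',hs.round(4),'travel',np.linalg.norm(hs[:2]-[.4877,-.0416]).round(4))
for f in('top0','t20'):
    p=np.load(f+'.npz')['p'];h=cv2.cvtColor(p,cv2.COLOR_RGB2HSV).astype(int)
    m=(((h[:,:,0]<8)|(h[:,:,0]>172))&(h[:,:,1]>150)&(h[:,:,2]>60)).astype(np.uint8);m[:180]=0;m[270:]=0
    n,l,s,c=cv2.connectedComponentsWithStats(m);print(f,[(c[i].round(1),s[i,4]) for i in range(1,n) if s[i,4]>30])
    g=(h[:,:,2]<70).astype(np.uint8)
    k=p[182:212,262:298].mean(2);ys,xs=np.nonzero(k<110);print('tin dark centroid',xs.mean().round(2),ys.mean().round(2))
E
python3 -c "
from h import *
p,d=save('side','s21',(255,190,305,240),12)"
```

```text
handle [0.4806 0.0676 0.113 ] travel 0.1094
top0 [(array([372.3, 196. ]), np.int32(126)), (array([310.9, 244.6]), np.int32(144))]
tin dark centroid 17.59 13.24
t20 [(array([372.3, 196. ]), np.int32(112)), (array([253.2, 246.3]), np.int32(139))]
tin dark centroid 17.47 13.07
```

View pics/s21.png

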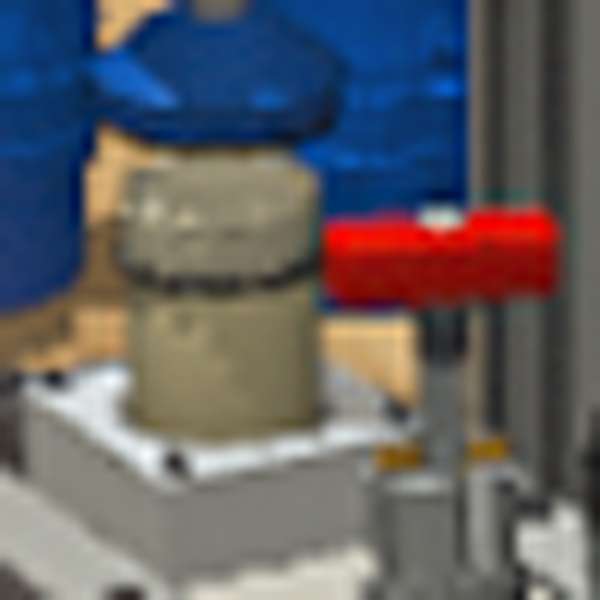

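```bash
python3 -c "
from workcell import order
print(order.finish_job())"
```

```text
the job is handed in; nothing more can be done
None
```

I completed all three steps and handed the job in at about 32 s of the 61 s allowed. No verdict was reported.

- **Cartridge:** It was lowered into the nest until its foot was within about 0.5 mm of the floor by arm position, then let go while the shuttle was still pinned. It stands upright in every picture since.
- **Plunger:** I drew the T-grip up until the pull rose sharply from 11 to 15 N, at about 17 mm of lift, then backed off 0.8 mm. I turned it anticlockwise by 70° and eased it down until it took its own load in the notch. It stayed up with the hand off, and the last picture shows it still parked.
- **Shuttle:** It slid at about 2.5 N and met the buffer with a peak reading of about 9 N. The travel measured 109.4 mm by camera and about 110.4 mm by arm position; both are over the 107.5 mm needed.
- **Bystanders:** The grease bottle and the O-ring tin show no shift beyond 0.2 pixel in the top view.

**Checks that went wrong or disagreed:**
- Four early move calls were refused because their rows lacked a key. They caused no motion.
- While seating the plunger I pressed about 6 N downward for a moment, then relieved it before letting go.
- One rough top-view reading, taken before the push, put the cartridge's top about 2.5 mm behind the nest centre. The pocket leaves only 1.5 mm of play each way, so I took it for reading error. I could not repeat it, because the test head hides the nest from above.

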